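# Clear the dry clay chips off the slab roller

## Task

Some dry clay chips are lying on the bed of the little slab roller, some of them under its roller: first press the red stop mushroom all the way down so that it latches, then push the roller carriage along its rails all the way to the end away from the catch tray. Take the wooden scraper block by its handle and wipe every chip off the bed into the catch tray with it, without squeezing or pushing the sharp chips with the gripper itself, and lay the scraper upright in its white dock. Then run the carriage all the way back to the tray end and, last of all, turn the mushroom clockwise by a quarter turn so that it comes up again; leave the vase and the clay puck where they stand.

Things in the scene. Friction and masses are not known exactly. Their poses are not given: they have to be found in the camera images.
- bed: slab roller, fixed. Origin: on the table under the wiping bed. Its steel bed top is flat, 50 mm above the origin, 180 mm wide (x -90 to 90 mm), and runs along y from -150 mm (open edge, chips fall into the tray) to +223 mm (end lip). Aluminium side rails and the end lip stand 18 mm above the bed. Own axes: y along the rails, pointing away from the tray.
- tray_in (a point): centre of the inner floor of the grey catch tray joined to the bed's open end, 44 mm below the bed top; axes as the bed's. Inside 213 mm in x, 100 mm in y (bed edge at y +52 mm, far wall at y -50 mm); side walls 62 mm, far wall 54 mm above this floor.
- carriage (a joint): position of the roller carriage along the rails, m: 0 = nearest the tray (carriage centre at bed y -100 mm), 0.305 = at the far end (bed y +205 mm); stays where left, 3 N to move. The carriage is 50 mm wide in y and spans the bed; its roller hangs 22 mm above the bed top, so chips pass under it.
- carriage_grip (a point): grip point in the wooden fin on top of the carriage; the fin is 80 mm along the bed's x, 20 mm thick along y, its top 19 mm above this point and its foot 31 mm below; axes as the bed's.
- stop: grey stop box, 80 x 80 x 60 mm high, fixed on the table; origin under its centre; the red mushroom stands on top, on its vertical axis.
- stop_top (a point): centre of the top face of the mushroom head, a red cylinder of 44 mm diameter and 25 mm height; 108 mm above the table when up, 100 mm when pressed; its underside stays at least 10 mm above the box's collar. It turns with the head.
- stop_press (a joint): how far the mushroom is pressed in, m: 0 up, 0.008 fully down; takes about 6 N and stays down. Turning the head clockwise lifts it: it is up again at a quarter turn.
- stop_turn (a joint): turn of the mushroom head, rad: 0 at the start, clockwise from above positive, stop at 1.57; it stays where it is left.
- scraper: wooden scraper block: base 100 mm (own x) x 45 mm (own y) x 18 mm high, on it an upright handle rib 80 mm (x) x 22 mm (y), whose top is 85 mm above the underside. Origin: centre of the underside, z up through the handle. About 0.32 kg, most of it in the base.
- dock: white shallow tray, fixed on the table, in which the scraper is kept; outside 140 mm (own x) x 88 mm (own y), rim 10 mm high; origin under its centre.
- dock_in (a point): centre of the dock's inner floor, 6 mm above the table; the inside is 128 mm (x) x 76 mm (y); axes as the dock's.
- vase: dark slab-built clay vase, 80 x 80 x 140 mm, loose; origin under its centre; bystander.
- puck: brown round clay puck, 80 mm across, 38 mm high, loose; bystander.
- chip1: dry clay chip (may be absent), 60 mm (own x) x 30 mm (own y), 12 mm thick, narrower towards +x; origin: centre of the underside.
- chip2: dry clay chip (may be absent), 57 mm (own x) x 27 mm (own y), 12 mm thick, narrower towards +x; origin: centre of the underside.
- chip3: dry clay chip (may be absent), 54 mm (own x) x 30 mm (own y), 12 mm thick, narrower towards +x; origin: centre of the underside.
- chip4: dry clay chip (may be absent), 60 mm (own x) x 27 mm (own y), 12 mm thick, narrower towards +x; origin: centre of the underside.
- chip5: dry clay chip (may be absent), 57 mm (own x) x 30 mm (own y), 12 mm thick, narrower towards +x; origin: centre of the underside.
- chip6: dry clay chip (may be absent), 54 mm (own x) x 27 mm (own y), 12 mm thick, narrower towards +x; origin: centre of the underside.
Not all that is in view belongs to the job. What is shaped like the chip6 but yellow is not meant.

How it is judged:
On the way, in this order (a step that is already met when the one before it is completed fails the run):
1. the stop mushroom is pressed down and latched (value of joint stop_press above 0.005 m), for 0.2 s.
2. the carriage is run to the end away from the tray while the stop is down (value of joint stop_press above 0.005 m and value of joint carriage above 0.29 m), for 0.2 s.
3. all chips lie in the catch tray while the scraper is in the gripper and the stop is still down (all of step 2 and contact force between the fingers and scraper above 1 N and x of chip1 in the frame of tray_in between -0.11 and 0.11 m and y of chip1 in the frame of tray_in between -0.06 and 0.06 m and z of each of chip1, chip2, chip3, chip4, chip5, chip6 in the frame of tray_in below 0.036 m and x of chip2 in the frame of tray_in between -0.11 and 0.11 m and y of chip2 in the frame of tray_in between -0.06 and 0.06 m and x of chip3 in the frame of tray_in between -0.11 and 0.11 m and y of chip3 in the frame of tray_in between -0.06 and 0.06 m and x of chip4 in the frame of tray_in between -0.11 and 0.11 m and y of chip4 in the frame of tray_in between -0.06 and 0.06 m and x of chip5 in the frame of tray_in between -0.11 and 0.11 m and y of chip5 in the frame of tray_in between -0.06 and 0.06 m and x of chip6 in the frame of tray_in between -0.11 and 0.11 m and y of chip6 in the frame of tray_in between -0.06 and 0.06 m), for 0.2 s.
4. the carriage is back at the tray end while the stop is still down (value of joint stop_press above 0.005 m and value of joint carriage below 0.012 m), for 0.2 s.
5. the scraper lies in its dock and the stop mushroom is turned back and up (x of scraper in the frame of dock_in between -0.025 and 0.025 m and y of scraper in the frame of dock_in between -0.025 and 0.025 m and z of scraper in the frame of dock_in below 0.006 m and angle between scraper's own z axis and vertical below 0.1 rad and value of joint stop_turn above 1.2 rad and value of joint stop_press below 0.003 m), for 0.2 s.
At the end, for the whole second after the job is handed in: Every chip lies in the catch tray, its origin under 36 mm above the floor; the carriage is within 12 mm of the tray end; the scraper lies upright and still on the dock floor, within 25 mm of its centre along each axis; the mushroom is turned at least 1.2 rad and up to within 3 mm (all of step 5 and x of chip1 in the frame of tray_in between -0.11 and 0.11 m and y of chip1 in the frame of tray_in between -0.06 and 0.06 m and z of each of chip1, chip2, chip3, chip4, chip5, chip6 in the frame of tray_in below 0.036 m and x of chip2 in the frame of tray_in between -0.11 and 0.11 m and y of chip2 in the frame of tray_in between -0.06 and 0.06 m and x of chip3 in the frame of tray_in between -0.11 and 0.11 m and y of chip3 in the frame of tray_in between -0.06 and 0.06 m and x of chip4 in the frame of tray_in between -0.11 and 0.11 m and y of chip4 in the frame of tray_in between -0.06 and 0.06 m and x of chip5 in the frame of tray_in between -0.11 and 0.11 m and y of chip5 in the frame of tray_in between -0.06 and 0.06 m and x of chip6 in the frame of tray_in between -0.11 and 0.11 m and y of chip6 in the frame of tray_in between -0.06 and 0.06 m and value of joint carriage below 0.012 m and linear speed of each of scraper, chip1, chip2, chip3, chip4, chip5, chip6 below 0.02 m/s); the robot touches nothing.
It fails at once if a chip is squeezed or shoved by the gripper fingers with more than 6 N (contact force between the fingers and chip1 above 6 N or contact force between the fingers and chip2 above 6 N or contact force between the fingers and chip3 above 6 N or contact force between the fingers and chip4 above 6 N or contact force between the fingers and chip5 above 6 N or contact force between the fingers and chip6 above 6 N).
It fails at once if the vase or the clay puck is moved more than 30 mm (distance of any of vase, puck from where it was at the start of the episode above 0.03 m).
Of chip1, chip2, chip3, chip4, chip5, chip6 only 4 to 6 are there at a start; the rules pass over those that are not, and their reading is None.
At some moment in a run one of scraper, chip1, chip2, chip3, chip4, chip5, chip6 may be knocked a few centimetres aside while the robot is not near it.
Once in a run the grip may slacken for a moment while it holds something.
It also fails if it takes over 192 s, if anything falls off the work surface, if the arm or the gripper's body presses on something with over 40 N, if the wrist force passes 120 N, or if a joint passes its speed limit or range.

## Robot

A 7-joint arm with a two-finger parallel gripper is mounted at the origin on the work surface. World frame = base frame: x ahead of the robot, y to its left, z up, the work surface at z = 0. Lengths are in m, angles in rad, forces in N, time in s.
With the tool pointing down it reaches from about 0.4 to 0.925 m from the base axis. Payload 4.1 kg.
Tool frame: the origin (TCP) lies at the centre of the arm's flange, where the gripper is bolted on; the fingertips stand 173 mm ahead of it and the grasp point (between the pads) lies 155 mm ahead of it; x points along the fingers, y is the direction in which the jaws open and shut, and the axes are right-handed (so a half turn about x gives the same grasp; the last joint's range is limited). The gripper opens to 85 mm and grips with 20 to 120 N. Pads are 22 mm wide; open, the fingers measure 114 mm over their backs; the gripper's body (76 mm by 85 mm) begins 54 mm behind the grasp point. The pads swing forward as they close: fully open they stand 13 mm farther back than shut.
Start: joints at [1.002, 0.398, 0.045, 1.537, -0.019, 1.207, -0.051], TCP at [0.294, -0.58, 0.405] pointing down, gripper open.
Joint ranges: [-2.82, 2.82], [-0.49, 2.23], [-1.37, 1.46], [0, 2.46], [-1.36, 4.5], [0.23, 2], [-2.94, 2.94]. Speed limits (rad/s): [2.57, 2.57, 3.14, 3.14, 3.14, 3.14, 3.14].

## Interface

Orientations are given as a unit quaternion [x, y, z, w].
In Python, from rig import bot gives the robot as it stands.
- The arm moves only by the tool servo_tool, never from a script. Its argument "targets" is a list of rows, each an object of numbers: "ax", "ay", "az": the turn, a rotation vector about the tool's x, y, z in rad; "tx", "ty", "tz": the shift along the tool's x, y, z in m; "gripper": the gripper command: -1 is shut, 1 is fully open, values between are in proportion. A call has 1 to 10 rows; each row is the pose to reach, as a shift and turn from the pose commanded when the call began, along the tool's axes at that moment; what a row does not reach only later rows make up. A row lasts 1/10 s, in which the tool goes at most 50 mm and 8.59 degrees, less where a joint would pass 70% of its speed; a pose out of reach is approached as far as the arm can. A call with a gripper value outside its range is refused whole. The fingers move at their own pace and stop on an object; the grip force is fixed at half the most. Time passes only in rows, so rows that repeat a pose let the fingers close. It gives the time, the measured TCP pose, the force and the opening at its end, in the units of the state.
- bot.state(): the state, without advancing time (a new reading comes with each control period).
- bot.grab_frame(name): name is "scene" or "top" or "wrist"; returns the picture (400x640x3 uint8, red, green, blue); there is no depth.
- bot.camera_model(name): a dict with "fx", "fy", "cx", "cy" (pixels), "rvec" (rotation vector, rad) and "tvec" (3), from world to camera coordinates, as OpenCV has them. Camera axes: x right, y down, z forward; pixel columns grow to the right and rows downward; lengths in m; the calibration is good to about 2 mm. The wrist camera is an equidistant fisheye: a pixel r from the principal point sees the ray r / f radians off the axis. A picture is of the moment at which its call begins: read the wrist's pose just before it. camera_model takes no time and is no camera call; for the wrist camera it gives the pose at the moment of the call.
- bot.job_done(): hands the job in, once; it reports no verdict.
The state is a dict: "clock": time; "q": joint angles; "qd": joint speeds; "joint_efforts": joint torques, N m; "eef_pos": TCP position; "tool_rot": TCP orientation; "ft_force": force on the tool from outside, world axes, zero at the start; "moment": the same for the moment, N m; "grip_width": finger opening in m.
Only numpy, scipy, OpenCV 4.12 (cv2) and the standard library are available. Lean on these libraries where they do the work, as an engineer would, in place of code of your own. Each camera call takes 0.05 s, during which the arm holds its last target.

## Working session

There is one attempt and no reset: what is moved stays moved. The work goes in short steps, Python scripts to look and compute and a tool call to move; the robot and the scene stay as the last step left them, time stands still between calls to the robot, and variables do not carry over. Pictures are saved under pics/ and viewed, and the job is handed in when it is done.

Besides the shell and the picture viewer there is one more tool, called after ">>>" as name(argument=value, ...), one argument or row to a line, values as JSON. servo_tool: Moves the arm, as the interface text tells. Its arguments: {"type":"object","properties":{"targets":{"type":"array","items":{"type":"object","properties":{"ax":{"type":"number"},"ay":{"type":"number"},"az":{"type":"number"},"tx":{"type":"number"},"ty":{"type":"number"},"tz":{"type":"number"},"gripper":{"type":"number"}}}}},"required":["targets"]}

```bash
ls; mkdir -p pics; python3 - <<'E'
from rig import bot
import cv2
s=bot.state();print(s)
for n in ["scene","top","wrist"]:
    print(n,bot.camera_model(n))
    cv2.imwrite(f"pics/{n}0.png",bot.grab_frame(n)[:,:,::-1])
E
```

```text
pics
{'clock': 0.0, 'q': array([ 1.00202844,  0.39921367,  0.04505557,  1.53785749, -0.01867896,
        1.20689684, -0.05072477]), 'qd': array([ 0.00064972,  0.00105575,  0.00053942,  0.00169657, -0.00051272,
       -0.00082629,  0.000489  ]), 'joint_efforts': array([-3.19753235e-04, -4.75123215e+01,  1.36430830e+00, -2.54222041e+01,
        1.15864366e-02,  9.51326103e-03, -6.20237898e-06]), 'eef_pos': array([ 0.29414019, -0.57931958,  0.40365958]), 'tool_rot': array([-0.68746739, -0.16524689,  0.68790075, -0.16393476]), 'ft_force': array([ 0.42513052,  0.00152397, -0.660821  ]), 'moment': array([-0.01369984,  0.02285125,  0.0221884 ]), 'grip_width': 0.08546801173255983}
scene {'fx': 437.0403700654584, 'fy': 437.0403700654584, 'cx': 316.7392147534144, 'cy': 196.27100012489925, 'rvec': array([ 2.03574064,  1.21513893, -0.519169  ]), 'tvec': array([-0.29394371, -0.20765143,  1.66635447])}
top {'fx': 402.5445821138471, 'fy': 402.5445821138471, 'cx': 324.50353109321304, 'cy': 200.8377562816597, 'rvec': array([ 2.20604493, -2.1478282 ,  0.07638146]), 'tvec': array([0.01323989, 0.54476478, 1.18701628])}
wrist {'fx': 309.70691628693146, 'fy': 309.70691628693146, 'cx': 316.9934051489142, 'cy': 196.3207229280699, 'rvec': array([-2.44901506,  1.50371336,  0.23267532]), 'tvec': array([-0.64926449, -0.03931656,  0.38008004])}
```

View pics/scene0.png

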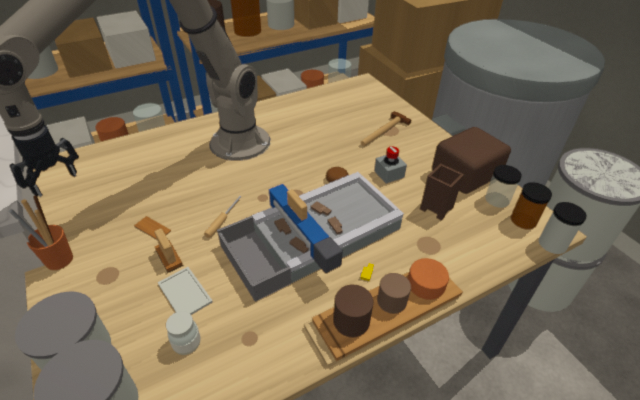

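View pics/top0.png

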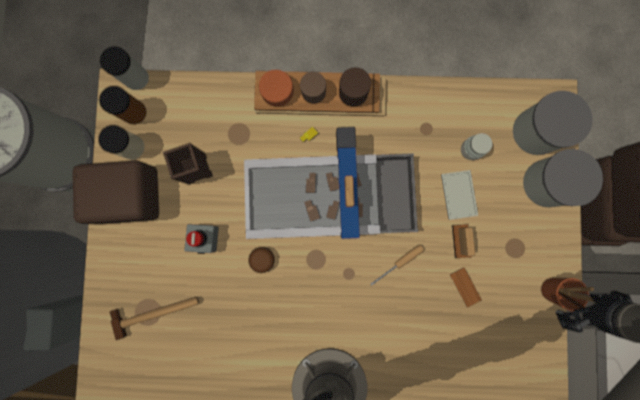

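View pics/wrist0.png

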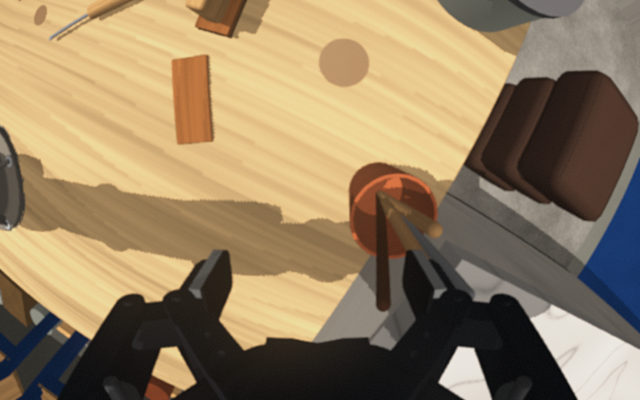

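```bash
cat > h.py <<'E'
from rig import bot
import cv2, numpy as np
from scipy.spatial.transform import Rotation as R
def grab(n,f):
    m=bot.camera_model(n); im=bot.grab_frame(n)[:,:,::-1].copy()
    cv2.imwrite(f"pics/{f}.png",im); return m,im
def p2w(m,u,v,z,fish=False):
    Rm=R.from_rotvec(m['rvec']).as_matrix(); t=m['tvec']
    x=(u-m['cx'])/m['fx']; y=(v-m['cy'])/m['fy']
    if fish:
        r=np.hypot(x,y); d=np.array([np.sin(r)*x/r,np.sin(r)*y/r,np.cos(r)])
    else: d=np.array([x,y,1.])
    c=-Rm.T@t; d=Rm.T@d
    return c+d*(z-c[2])/d[2]
def w2p(m,p,fish=False):
    q=R.from_rotvec(m['rvec']).as_matrix()@np.array(p,float)+m['tvec']
    if fish:
        r=np.hypot(q[0],q[1]);th=np.arctan2(r,q[2]);return m['cx']+m['fx']*th*q[0]/r,m['cy']+m['fy']*th*q[1]/r
    return m['cx']+m['fx']*q[0]/q[2],m['cy']+m['fy']*q[1]/q[2]
E
python3 - <<'E'
import cv2
t=cv2.imread('pics/top0.png')
cv2.imwrite('pics/t1.png',cv2.resize(t[145:245,235:425],None,fx=4.2,fy=4.2,interpolation=cv2.INTER_CUBIC))
cv2.imwrite('pics/t2.png',cv2.resize(t[160:310,360:500],None,fx=4,fy=4,interpolation=cv2.INTER_CUBIC))
cv2.imwrite('pics/t3.png',cv2.resize(t[140:280,160:290],None,fx=4,fy=4,interpolation=cv2.INTER_CUBIC))
s=cv2.imread('pics/scene0.png')
cv2.imwrite('pics/s1.png',cv2.resize(s[160:300,210:410],None,fx=4,fy=4,interpolation=cv2.INTER_CUBIC))
E
```

```text
(no output)
```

View pics/t1.png

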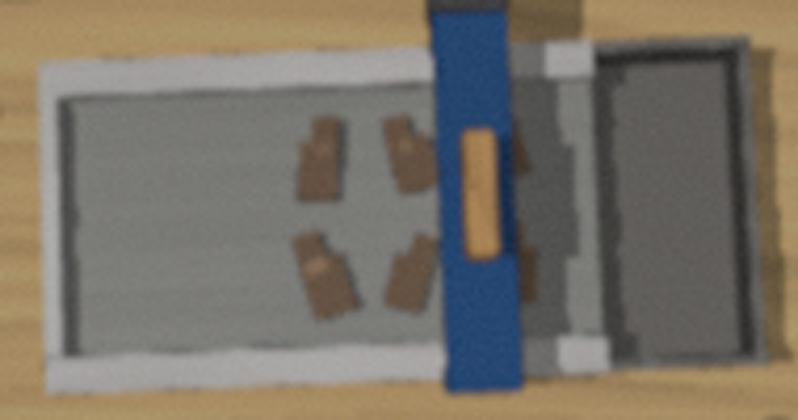

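View pics/t2.png

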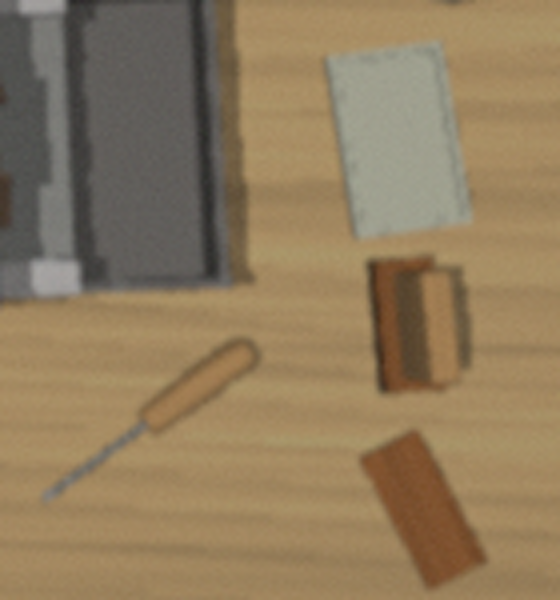

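View pics/t3.png

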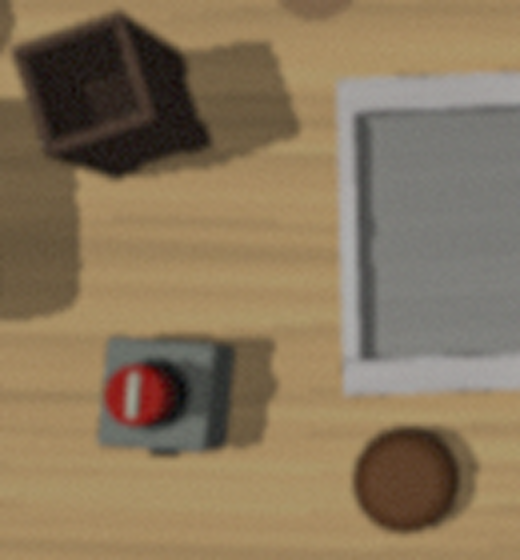

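View pics/s1.png

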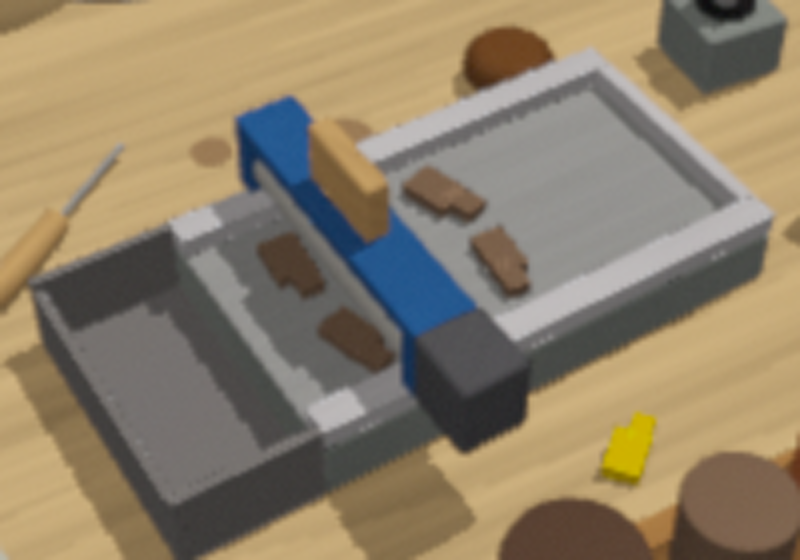

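```bash
cat > a.py <<'E'
from h import *
from scipy.optimize import least_squares
T=bot.camera_model('top');S=bot.camera_model('scene')
def tri(a,b):
    f=lambda p:np.r_[np.subtract(w2p(T,p),a),np.subtract(w2p(S,p),b)]
    r=least_squares(f,[.5,0,.1]);return r.x,r.fun
t1=lambda u,v:(235+u/4.2,145+v/4.2)
t2=lambda u,v:(360+u/4,160+v/4)
t3=lambda u,v:(160+u/4,140+v/4)
s1=lambda u,v:(210+u/4,160+v/4)
print('fin',tri(t1(481,194),s1(350,158)))
print('stop',p2w(T,*t3(133,394),.108))
for n,p,z in [('lipTL in',(60,97),.068),('lipBL in',(65,357),.068),('TL out',(40,62),.068),('BL out',(47,392),.068),('edgeT',(597,60),.05),('edgeB',(607,350),.05),('trayTR',(748,38),.068),('trayBR',(765,360),.06)]:
    print(n,p2w(T,*t1(*p),z))
for n,p,z in [('hTL',(422,272),.085),('hBL',(430,382),.085),('hTR',(460,268),.085),('hBR',(465,378),.085)]+[('b',(370,262),.018),('b2',(382,390),.018)]+[('d',p,.01) for p in [(325,57),(440,42),(470,220),(355,238)]]: print(n,p2w(T,*t2(*p),z))
print('puck',p2w(T,*t3(407,478),.038))
for p in [(15,45),(120,12),(155,118),(50,152)]: print('vase',p2w(T,*t3(*p),.14))
E
python3 a.py
```

```text
fin (array([ 0.56036784, -0.0361333 ,  0.1755971 ]), array([-0.92463206, -0.47394545, -1.06411428,  0.02783318]))
stop [0.42305365 0.38799755 0.108     ]
lipTL in [0.63028824 0.24869291 0.068     ]
lipBL in [0.45088816 0.23776607 0.068     ]
TL out [0.65443022 0.26361009 0.068     ]
BL out [0.42672287 0.24908653 0.068     ]
edgeT [ 0.66910182 -0.12451343  0.05      ]
edgeB [ 0.46590743 -0.13484629  0.05      ]
trayTR [ 0.6838243  -0.22652886  0.068     ]
trayBR [ 0.46183677 -0.24203803  0.06      ]
hTL [ 0.47288507 -0.37259872  0.085     ]
hBL [ 0.3959989  -0.37815941  0.085     ]
hTR [ 0.47642206 -0.39932656  0.085     ]
hBR [ 0.39945795 -0.40264579  0.085     ]
b [ 0.48068279 -0.35667752  0.018     ]
b2 [ 0.38599229 -0.36576162  0.018     ]
d [ 0.63556328 -0.32471529  0.01      ]
d [ 0.6493271  -0.41187096  0.01      ]
d [ 0.51451476 -0.43422596  0.01      ]
d [ 0.4986393  -0.34784095  0.01      ]
puck [0.36564817 0.2068467  0.038     ]
vase [0.65957327 0.47098527 0.14      ]
vase [0.68433045 0.40007123 0.14      ]
vase [0.61160307 0.37220711 0.14      ]
vase [0.58637601 0.44273056 0.14      ]
```

```bash
cat >> h.py <<'E'
def st():
    s=bot.state(); M=R.from_quat(s['tool_rot']).as_matrix()
    print('t',round(s['clock'],2),'pos',s['eef_pos'].round(4),'yaw',round(np.arctan2(M[1,1],M[0,1]),4),'xax',M[:,0].round(3),'j',s['q'].round(2),'F',s['ft_force'].round(1),'g',round(s['grip_width'],4))
    return s
def go(x,y,z,yaw=None,q=None,p=None):
    """TCP target, yaw of tool y mod pi -> shift & turn in tool axes"""
    s=bot.state(); Rc=R.from_quat(s['tool_rot'] if q is None else q); P=s['eef_pos'] if p is None else p
    best=None; M=Rc.as_matrix(); y0=np.arctan2(M[1,1],M[0,1])
    if yaw is None: yaw=y0
    yaw=y0+(yaw-y0+np.pi/2)%np.pi-np.pi/2
    xa=np.array([0,0,-1.]);ya=np.array([np.cos(yaw),np.sin(yaw),0]);Rt=R.from_matrix(np.c_[xa,ya,np.cross(xa,ya)])
    a=(Rc.inv()*Rt).as_rotvec(); t=Rc.inv().apply(np.array([x,y,z])-P)
    print('shift',t.round(4),'turn',a.round(4),'dist',round(np.linalg.norm(t),3))
bx=np.array([np.cos(.065),np.sin(.065)]);by=np.array([-np.sin(.065),np.cos(.065)]);b0=np.array([.5565,.0203])
def bed(x,y): return b0+bx*x+by*y
E
python3 - <<'E'
from h import *
st(); go(.5,-.08,.5,.065+np.pi/2); go(.423,.388,.35,np.pi/2)
E
```

```text
t 0.15 pos [ 0.2942 -0.5794  0.4039] yaw -1.1009 xax [-0.001  0.001 -1.   ] j [ 1.    0.4   0.05  1.54 -0.02  1.21 -0.05] F [-0.4  0.5 -0.6] g 0.0852
shift [-0.0956 -0.3522 -0.4096] turn [4.049e-01 4.000e-04 1.400e-03] dist 0.549
shift [ 0.055  -0.8041 -0.5529] turn [4.699e-01 4.000e-04 1.400e-03] dist 0.977
```

>>> servo_tool(
  targets=[
    {"tx": -0.0956, "ty": -0.352, "tz": -0.41, "ax": 0.405, "gripper": -1},
    {"tx": -0.0956, "ty": -0.352, "tz": -0.41, "ax": 0.405, "gripper": -1},
    {"tx": -0.0956, "ty": -0.352, "tz": -0.41, "ax": 0.405, "gripper": -1},
    {"tx": -0.0956, "ty": -0.352, "tz": -0.41, "ax": 0.405, "gripper": -1},
    {"tx": -0.0956, "ty": -0.352, "tz": -0.41, "ax": 0.405, "gripper": -1},
    {"tx": -0.0956, "ty": -0.352, "tz": -0.41, "ax": 0.405, "gripper": -1},
    {"tx": -0.0956, "ty": -0.352, "tz": -0.41, "ax": 0.405, "gripper": -1},
    {"tx": -0.0956, "ty": -0.352, "tz": -0.41, "ax": 0.405, "gripper": -1},
    {"tx": -0.0956, "ty": -0.352, "tz": -0.41, "ax": 0.405, "gripper": -1},
    {"tx": -0.0956, "ty": -0.352, "tz": -0.41, "ax": 0.405, "gripper": -1},
  ],
)

```text
$.targets[0]: bad value
```

>>> servo_tool(
  targets=[
    {"gripper": -1},
    {"gripper": -1},
    {"gripper": -1},
  ],
)

```text
$.targets[0]: bad value
```

```bash
python3 - <<'E'
from h import *
st(); m,im=grab('wrist','w1'); cv2.imwrite('pics/w1.png',im); print(m)
E
```

```text
t 0.15 pos [ 0.2942 -0.5794  0.4039] yaw -1.1009 xax [-0.001  0.001 -1.   ] j [ 1.    0.4   0.05  1.54 -0.02  1.21 -0.05] F [-0.4  0.5 -0.6] g 0.0852
{'fx': 309.70691628693146, 'fy': 309.70691628693146, 'cx': 316.9934051489142, 'cy': 196.3207229280699, 'rvec': array([-2.44889336,  1.50371908,  0.23231974]), 'tvec': array([-0.64942093, -0.0392971 ,  0.38004695])}
```

View pics/w1.png

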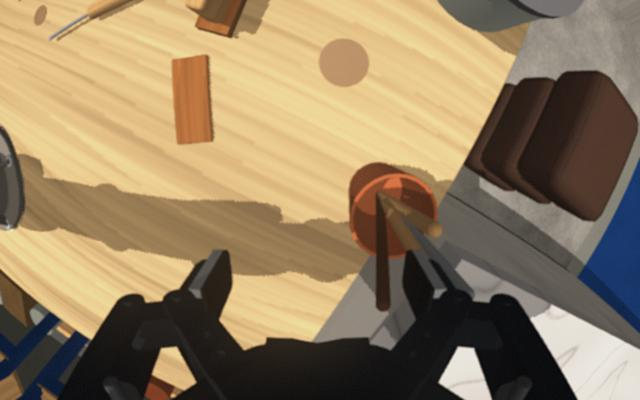

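>>> servo_tool(
  targets=[
    {"ax": 0.05, "ay": 0, "az": 0, "tx": -0.01, "ty": -0.035, "tz": -0.03, "gripper": -1},
  ],
)

```text
clock: 0.3
eef_pos: [0.3018, -0.5384, 0.4122]
tool_rot: [-0.691, -0.144, 0.694, -0.144]
ft_force: [0.4, 0.5, -0.7]
grip_width: 0.0735
```

All keys are required.

```bash
python3 - <<'E'
from h import *
st(); go(.5,-.08,.5,.065+np.pi/2)
E
```

```text
t 0.3 pos [ 0.3018 -0.5384  0.4122] yaw -1.1604 xax [-0.004 -0.001 -1.   ] j [ 0.95  0.33  0.05  1.61 -0.01  1.2  -0.16] F [ 0.4  0.5 -0.7] g 0.0735
shift [-0.0889 -0.3413 -0.3643] turn [0.3454 0.0044 0.0005] dist 0.507
```

>>> servo_tool(
  targets=[
    {"ax": 0.345, "ay": 0.004, "az": 0, "tx": -0.089, "ty": -0.341, "tz": -0.364, "gripper": -1},
    {"ax": 0.345, "ay": 0.004, "az": 0, "tx": -0.089, "ty": -0.341, "tz": -0.364, "gripper": -1},
    {"ax": 0.345, "ay": 0.004, "az": 0, "tx": -0.089, "ty": -0.341, "tz": -0.364, "gripper": -1},
    {"ax": 0.345, "ay": 0.004, "az": 0, "tx": -0.089, "ty": -0.341, "tz": -0.364, "gripper": -1},
    {"ax": 0.345, "ay": 0.004, "az": 0, "tx": -0.089, "ty": -0.341, "tz": -0.364, "gripper": -1},
    {"ax": 0.345, "ay": 0.004, "az": 0, "tx": -0.089, "ty": -0.341, "tz": -0.364, "gripper": -1},
    {"ax": 0.345, "ay": 0.004, "az": 0, "tx": -0.089, "ty": -0.341, "tz": -0.364, "gripper": -1},
    {"ax": 0.345, "ay": 0.004, "az": 0, "tx": -0.089, "ty": -0.341, "tz": -0.364, "gripper": -1},
    {"ax": 0.345, "ay": 0.004, "az": 0, "tx": -0.089, "ty": -0.341, "tz": -0.364, "gripper": -1},
    {"ax": 0.345, "ay": 0.004, "az": 0, "tx": -0.089, "ty": -0.341, "tz": -0.364, "gripper": -1},
  ],
)

```text
clock: 1.3
eef_pos: [0.4955, -0.0807, 0.5027]
tool_rot: [0.708, 0.027, -0.705, 0.026]
ft_force: [1.6, -0.3, 0.4]
grip_width: -0.0
```

```bash
python3 - <<'E'
from h import *
st(); go(.423,.388,.36,-np.pi/2+.065);m,im=grab('wrist','w1');print(m['rvec'],m['tvec'])
E
```

```text
t 1.3 pos [ 0.4955 -0.0807  0.5027] yaw -1.4961 xax [ 0.004  0.    -1.   ] j [ 0.34  0.08 -0.28  1.73  0.02  1.33 -1.44] F [ 1.6 -0.3  0.4] g -0.0
shift [ 0.1426 -0.4728  0.038 ] turn [ 0.0097 -0.0044  0.0002] dist 0.495
[-2.13017117  1.97802634  0.29903263] [-0.11745363  0.39966259  0.61837311]
```

View pics/w1.png

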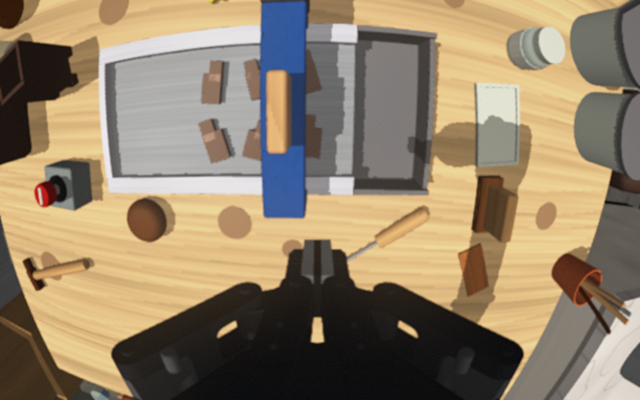

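```bash
python3 - <<'E'
from h import *
from scipy.optimize import least_squares
m={'fx':309.707,'fy':309.707,'cx':316.993,'cy':196.32,'rvec':np.array([-2.13017117,1.97802634,0.29903263]),'tvec':np.array([-0.11745363,0.39966259,0.61837311])}
import sys
for n,u,v,z in [('lipT',107,63,.068),('lipB',113,178,.068),('edgeT',357,38,.068),('edgeB',353,192,.068),('stop',44,194,.108)]+[('dock',a,b,.01) for a,b in [(476,83),(519,84),(521,164),(478,165)]]:
    print(n,p2w(m,u,v,z,True).round(4))
S=bot.camera_model('scene');T=bot.camera_model('top')
obs=[(T,(349.5,191.2),0),(S,(297.5,199.5),0),(m,(280,111),1)]
f=lambda p:np.concatenate([np.subtract(w2p(c,p,k),a) for c,a,k in obs])
r=least_squares(f,[.5,0,.1]);print(r.x,r.fun)
im=cv2.imread('pics/w1.png')
cv2.imwrite('pics/w1a.png',cv2.resize(im[0:220,85:285],None,fx=3,fy=2.7,interpolation=2))
cv2.imwrite('pics/w1b.png',cv2.resize(im[60:310,410:560],None,fx=4,fy=2.4,interpolation=2))
E
```

```text
lipT [0.633  0.2463 0.068 ]
lipB [0.4532 0.2381 0.068 ]
edgeT [ 0.6632 -0.1202  0.068 ]
edgeB [ 0.4567 -0.1333  0.068 ]
stop [0.4291 0.377  0.108 ]
dock [ 0.6371 -0.3257  0.01  ]
dock [ 0.6538 -0.4138  0.01  ]
dock [ 0.5158 -0.4432  0.01  ]
dock [ 0.5035 -0.3501  0.01  ]
[ 0.56200915 -0.03995439  0.17606578] [ 0.58039195 -1.0866773  -2.06639881  0.721483   -0.95699228  0.16795209]
```

>>> servo_tool(
  targets=[
    {"ax": 0, "ay": -0.004, "az": 0, "tx": 0.03, "ty": -0.47, "tz": 0.038, "gripper": -1},
    {"ax": 0, "ay": -0.004, "az": 0, "tx": 0.1, "ty": -0.47, "tz": 0.038, "gripper": -1},
    {"ax": 0, "ay": -0.004, "az": 0, "tx": 0.1, "ty": -0.47, "tz": 0.038, "gripper": -1},
    {"ax": 0, "ay": -0.004, "az": 0, "tx": 0.1, "ty": -0.47, "tz": 0.038, "gripper": -1},
    {"ax": 0, "ay": -0.004, "az": 0, "tx": 0.1, "ty": -0.47, "tz": 0.038, "gripper": -1},
    {"ax": 0, "ay": -0.004, "az": 0, "tx": 0.1, "ty": -0.47, "tz": 0.038, "gripper": -1},
    {"ax": 0, "ay": -0.004, "az": 0, "tx": 0.1, "ty": -0.47, "tz": 0.038, "gripper": -1},
    {"ax": 0, "ay": -0.004, "az": 0, "tx": 0.1, "ty": -0.47, "tz": 0.038, "gripper": -1},
    {"ax": 0, "ay": -0.004, "az": 0, "tx": 0.1, "ty": -0.47, "tz": 0.038, "gripper": -1},
    {"ax": 0, "ay": -0.004, "az": 0, "tx": 0.1, "ty": -0.47, "tz": 0.038, "gripper": -1},
  ],
)

```text
clock: 2.35
eef_pos: [0.4211, 0.3864, 0.4015]
tool_rot: [-0.706, -0.028, 0.707, -0.027]
ft_force: [0.3, -0.8, 0.1]
grip_width: 0.0003
```

```bash
python3 - <<'E'
from h import *
st(); m,im=grab('wrist','w2');print(m['rvec'],m['tvec']); go(.423,.388,.30)
E
```

```text
t 2.35 pos [0.4211 0.3864 0.4015] yaw -1.4924 xax [-0.002  0.002 -1.   ] j [-0.29  0.31 -0.65  1.72  0.2   1.18 -2.49] F [ 0.3 -0.8  0.1] g 0.0003
[-2.13102801  1.9708715   0.30574985] [0.35282242 0.3900502  0.51147749]
shift [ 0.1006  0.0034 -0.0041] turn [0.     0.0036 0.0065] dist 0.101
```

View pics/w2.png

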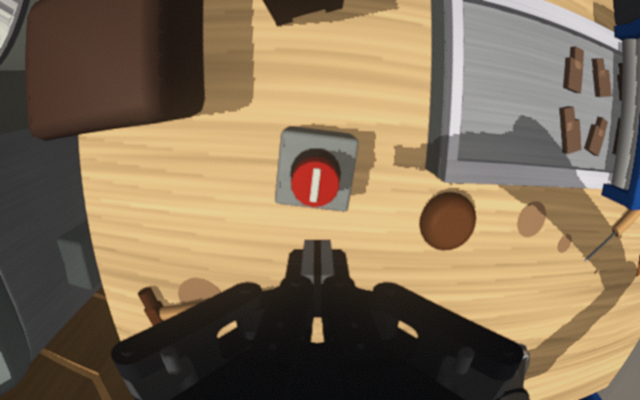

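```bash
python3 - <<'E'
from h import *
m=bot.camera_model('wrist')
print(p2w(m,316,185,.108,True)); p=p2w(m,316,185,.108,True); go(p[0],p[1],.283)
E
```

```text
[0.42194604 0.39301334 0.108     ]
shift [ 0.1176 -0.0016 -0.0036] turn [0.     0.0036 0.0065] dist 0.118
```

>>> servo_tool(
  targets=[
    {"ax": 0, "ay": 0.003, "az": 0.006, "tx": 0.05, "ty": 0.0, "tz": -0.003, "gripper": -1},
    {"ax": 0, "ay": 0.003, "az": 0.006, "tx": 0.09, "ty": 0.0, "tz": -0.003, "gripper": -1},
    {"ax": 0, "ay": 0.003, "az": 0.006, "tx": 0.115, "ty": 0.0, "tz": -0.003, "gripper": -1},
    {"ax": 0, "ay": 0.003, "az": 0.006, "tx": 0.122, "ty": 0.0, "tz": -0.003, "gripper": -1},
    {"ax": 0, "ay": 0.003, "az": 0.006, "tx": 0.126, "ty": 0.0, "tz": -0.003, "gripper": -1},
    {"ax": 0, "ay": 0.003, "az": 0.006, "tx": 0.129, "ty": 0.0, "tz": -0.003, "gripper": -1},
  ],
)

```text
clock: 3.0
eef_pos: [0.426, 0.3834, 0.2745]
tool_rot: [0.708, 0.024, -0.705, 0.028]
ft_force: [-1.9, -2.3, 5.2]
grip_width: 0.0001
```

```bash
python3 - <<'E'
from h import *
st()
E
```

```text
t 3.0 pos [0.426  0.3834 0.2745] yaw -1.4965 xax [ 0.004 -0.006 -1.   ] j [-0.33  0.45 -0.61  1.84  0.32  0.95 -2.58] F [-1.9 -2.3  5.2] g 0.0001
```

>>> servo_tool(
  targets=[
    {"ax": 0, "ay": 0, "az": 0, "tx": 0.003, "ty": 0, "tz": 0, "gripper": -1},
    {"ax": 0, "ay": 0, "az": 0, "tx": 0.005, "ty": 0, "tz": 0, "gripper": -1},
    {"ax": 0, "ay": 0, "az": 0, "tx": 0.005, "ty": 0, "tz": 0, "gripper": -1},
    {"ax": 0, "ay": 0, "az": 0, "tx": 0.005, "ty": 0, "tz": 0, "gripper": -1},
  ],
)

```text
clock: 3.4
eef_pos: [0.4261, 0.3841, 0.2732]
tool_rot: [0.709, 0.024, -0.704, 0.028]
ft_force: [-6.7, -8.0, 24.5]
grip_width: 0.0005
```

```bash
python3 - <<'E'
from h import *
st(); 
E
```

```text
t 3.4 pos [0.4261 0.3841 0.2732] yaw -1.4967 xax [ 0.007 -0.006 -1.   ] j [-0.34  0.45 -0.6   1.84  0.32  0.94 -2.58] F [-6.7 -8.  24.5] g 0.0005
```

```bash
python3 - <<'E'
from h import *
go(.426,.384,.42,-1.506);go(.5612,-.038,.42,-1.506);go(.5612,-.038,.312,-1.506)
E
```

```text
shift [-0.1468  0.001  -0.0008] turn [ 0.0093 -0.0065 -0.006 ] dist 0.147
shift [-0.1436  0.4318 -0.1044] turn [ 0.0093 -0.0065 -0.006 ] dist 0.467
shift [-0.0356  0.4312 -0.1037] turn [ 0.0093 -0.0065 -0.006 ] dist 0.445
```

>>> servo_tool(
  targets=[
    {"ax": 0.005, "ay": -0.006, "az": -0.006, "tx": -0.05, "ty": 0.0, "tz": 0.0, "gripper": -1},
    {"ax": 0.009, "ay": -0.006, "az": -0.006, "tx": -0.12, "ty": 0.05, "tz": -0.01, "gripper": 1},
    {"ax": 0.009, "ay": -0.006, "az": -0.006, "tx": -0.144, "ty": 0.43, "tz": -0.104, "gripper": 1},
    {"ax": 0.009, "ay": -0.006, "az": -0.006, "tx": -0.144, "ty": 0.43, "tz": -0.104, "gripper": 1},
    {"ax": 0.009, "ay": -0.006, "az": -0.006, "tx": -0.144, "ty": 0.43, "tz": -0.104, "gripper": 1},
    {"ax": 0.009, "ay": -0.006, "az": -0.006, "tx": -0.144, "ty": 0.43, "tz": -0.104, "gripper": 1},
    {"ax": 0.009, "ay": -0.006, "az": -0.006, "tx": -0.144, "ty": 0.43, "tz": -0.104, "gripper": 1},
    {"ax": 0.009, "ay": -0.006, "az": -0.006, "tx": -0.144, "ty": 0.43, "tz": -0.104, "gripper": 1},
    {"ax": 0.009, "ay": -0.006, "az": -0.006, "tx": -0.144, "ty": 0.43, "tz": -0.104, "gripper": 1},
    {"ax": 0.009, "ay": -0.006, "az": -0.006, "tx": -0.144, "ty": 0.43, "tz": -0.104, "gripper": 1},
  ],
)

```text
clock: 4.4
eef_pos: [0.5568, -0.0231, 0.4147]
tool_rot: [0.707, 0.023, -0.706, 0.023]
ft_force: [0.7, -0.3, -1.0]
grip_width: 0.0856
```

>>> servo_tool(
  targets=[
    {"ax": 0, "ay": 0, "az": 0, "tx": 0, "ty": 0, "tz": 0, "gripper": 1},
    {"ax": 0, "ay": 0, "az": 0, "tx": 0, "ty": 0, "tz": 0, "gripper": 1},
  ],
)

```text
clock: 4.6
eef_pos: [0.5567, -0.0227, 0.4138]
tool_rot: [0.707, 0.022, -0.707, 0.022]
ft_force: [0.0, 0.7, -0.0]
grip_width: 0.0856
```

```bash
python3 - <<'E'
from h import *
st(); go(.5612,-.038,.312,-1.506); m,im=grab('wrist','w3'); print(w2p(m,(.5612,-.038,.176),True)); grab('top','top1')
E
```

```text
t 4.6 pos [ 0.5567 -0.0227  0.4138] yaw -1.5085 xax [ 0.     0.001 -1.   ] j [ 0.34  0.25 -0.44  1.74  0.11  1.18 -1.65] F [ 0.   0.7 -0. ] g 0.0856
shift [ 0.1018  0.0156 -0.0035] turn [-0.0025 -0.0003  0.0006] dist 0.103
(np.float64(338.54830069002253), np.float64(206.43783525220124))
```

View pics/w3.png

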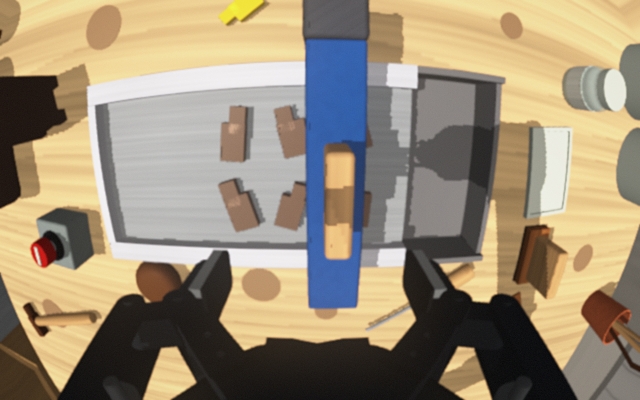

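View pics/top1.png

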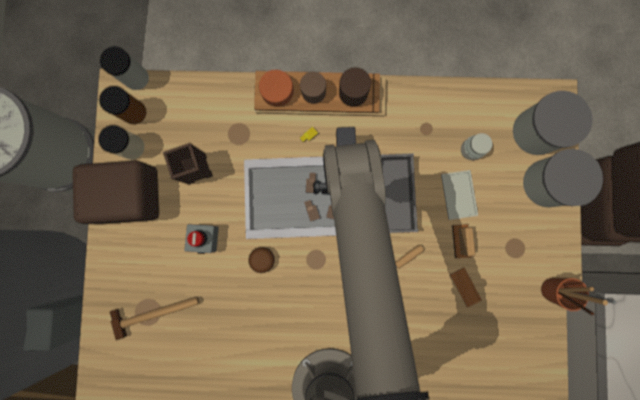

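>>> servo_tool(
  targets=[
    {"ax": 0, "ay": 0, "az": 0, "tx": 0.05, "ty": 0.0156, "tz": -0.006, "gripper": 1},
    {"ax": 0, "ay": 0, "az": 0, "tx": 0.09, "ty": 0.0156, "tz": -0.006, "gripper": 1},
    {"ax": 0, "ay": 0, "az": 0, "tx": 0.1, "ty": 0.0156, "tz": -0.006, "gripper": 1},
    {"ax": 0, "ay": 0, "az": 0, "tx": 0.1, "ty": 0.0156, "tz": -0.006, "gripper": -1},
    {"ax": 0, "ay": 0, "az": 0, "tx": 0.1, "ty": 0.0156, "tz": -0.006, "gripper": -1},
    {"ax": 0, "ay": 0, "az": 0, "tx": 0.1, "ty": 0.0156, "tz": -0.006, "gripper": -1},
    {"ax": 0, "ay": 0, "az": 0, "tx": 0.1, "ty": 0.0156, "tz": -0.006, "gripper": -1},
    {"ax": 0, "ay": 0, "az": 0, "tx": 0.1, "ty": 0.0156, "tz": -0.006, "gripper": -1},
    {"ax": 0, "ay": 0, "az": 0, "tx": 0.1, "ty": 0.0156, "tz": -0.006, "gripper": -1},
  ],
)

```text
clock: 5.6
eef_pos: [0.5634, -0.0364, 0.3146]
tool_rot: [-0.707, -0.023, 0.707, -0.023]
ft_force: [-0.8, -0.6, 5.6]
grip_width: 0.0193
```

```bash
python3 - <<'E'
from h import *
s=st(); d=s['eef_pos'][:2]-b0;print('bed',d@bx,d@by); p=bed(.0,.207); 
p=s['eef_pos'][:2]+by*(.205-d@by); go(p[0],p[1],s['eef_pos'][2],-1.506)
E
```

```text
t 5.6 pos [ 0.5634 -0.0364  0.3146] yaw -1.5052 xax [-0. -0. -1.] j [ 0.33  0.36 -0.42  1.83  0.17  0.99 -1.67] F [-0.8 -0.6  5.6] g 0.0193
bed 0.0032123887620381687 -0.05702613330317141
shift [-1.00e-04 -2.62e-01 -2.00e-04] turn [ 0.0008  0.0002 -0.0002] dist 0.262
```

>>> servo_tool(
  targets=[
    {"ax": 0, "ay": 0, "az": 0, "tx": 0, "ty": -0.03, "tz": 0, "gripper": -1},
    {"ax": 0, "ay": 0, "az": 0, "tx": 0, "ty": -0.06, "tz": 0, "gripper": -1},
    {"ax": 0, "ay": 0, "az": 0, "tx": 0, "ty": -0.09, "tz": 0, "gripper": -1},
    {"ax": 0, "ay": 0, "az": 0, "tx": 0, "ty": -0.12, "tz": 0, "gripper": -1},
    {"ax": 0, "ay": 0, "az": 0, "tx": 0, "ty": -0.15, "tz": 0, "gripper": -1},
    {"ax": 0, "ay": 0, "az": 0, "tx": 0, "ty": -0.18, "tz": 0, "gripper": -1},
    {"ax": 0, "ay": 0, "az": 0, "tx": 0, "ty": -0.21, "tz": 0, "gripper": -1},
    {"ax": 0, "ay": 0, "az": 0, "tx": 0, "ty": -0.235, "tz": 0, "gripper": -1},
    {"ax": 0, "ay": 0, "az": 0, "tx": 0, "ty": -0.25, "tz": 0, "gripper": -1},
    {"ax": 0, "ay": 0, "az": 0, "tx": 0, "ty": -0.26, "tz": 0, "gripper": -1},
  ],
)

```text
clock: 6.6
eef_pos: [0.5465, 0.2239, 0.3146]
tool_rot: [0.707, 0.023, -0.707, 0.023]
ft_force: [0.7, -3.1, 8.2]
grip_width: 0.0194
```

>>> servo_tool(
  targets=[
    {"ax": 0, "ay": 0, "az": 0, "tx": 0, "ty": -0.004, "tz": 0, "gripper": -1},
    {"ax": 0, "ay": 0, "az": 0, "tx": 0, "ty": -0.006, "tz": 0, "gripper": -1},
    {"ax": 0, "ay": 0, "az": 0, "tx": 0, "ty": -0.006, "tz": 0, "gripper": -1},
  ],
)

```text
clock: 6.9
eef_pos: [0.5462, 0.2288, 0.3146]
tool_rot: [-0.707, -0.023, 0.707, -0.023]
ft_force: [-0.1, -2.5, 6.8]
grip_width: 0.0194
```

```bash
python3 - <<'E'
from h import *
s=st(); d=s['eef_pos'][:2]-b0;print('bed',d@bx,d@by)
E
```

```text
t 6.9 pos [0.5462 0.2288 0.3146] yaw -1.5056 xax [-0.  0. -1.] j [-0.07  0.41 -0.51  1.77  0.23  1.02 -2.17] F [-0.1 -2.5  6.8] g 0.0194
bed 0.0032605869823262024 0.20873609003031482
```

>>> servo_tool(
  targets=[
    {"ax": 0, "ay": 0, "az": 0, "tx": 0, "ty": -0.003, "tz": 0, "gripper": -1},
    {"ax": 0, "ay": 0, "az": 0, "tx": 0, "ty": -0.006, "tz": 0, "gripper": -1},
    {"ax": 0, "ay": 0, "az": 0, "tx": 0, "ty": -0.006, "tz": 0, "gripper": -1},
  ],
)

```text
clock: 7.2
eef_pos: [0.5465, 0.2301, 0.3146]
tool_rot: [-0.706, -0.019, 0.708, -0.025]
ft_force: [-2.0, -14.3, 12.8]
grip_width: 0.0198
```

```bash
python3 - <<'E'
from h import *
s=st(); d=s['eef_pos'][:2]-b0;print('bed',d@bx,d@by)
E
```

```text
t 7.2 pos [0.5465 0.2301 0.3146] yaw -1.5094 xax [-0.002 -0.008 -1.   ] j [-0.08  0.42 -0.5   1.76  0.24  1.03 -2.18] F [ -2.  -14.3  12.8] g 0.0198
bed 0.0036697142555640835 0.21000766699339035
```

```bash
sed -i 's/b0=np.array(\[.5565,.0203\])/b0=np.array([.5565,.0203])+.004*by/' h.py; python3 - <<'E'
from h import *
go(.4355,-.386,.42,-1.5)
E
```

```text
shift [-0.1     0.609   0.1488] turn [-0.0095  0.0026 -0.0082] dist 0.635
```

>>> servo_tool(
  targets=[
    {"ax": 0, "ay": 0, "az": 0, "tx": 0, "ty": 0.006, "tz": 0, "gripper": 1},
    {"ax": 0, "ay": 0, "az": 0, "tx": 0, "ty": 0.006, "tz": 0, "gripper": 1},
    {"ax": 0, "ay": 0, "az": 0, "tx": 0, "ty": 0.006, "tz": 0, "gripper": 1},
    {"ax": 0, "ay": 0, "az": 0, "tx": -0.04, "ty": 0.006, "tz": 0, "gripper": 1},
    {"ax": 0, "ay": 0, "az": 0, "tx": -0.09, "ty": 0.02, "tz": 0, "gripper": 1},
    {"ax": 0, "ay": 0, "az": 0, "tx": -0.12, "ty": 0.06, "tz": 0, "gripper": 1},
  ],
)

```text
clock: 7.8
eef_pos: [0.5482, 0.1815, 0.4352]
tool_rot: [0.707, 0.029, -0.706, 0.025]
ft_force: [1.0, 0.7, 1.2]
grip_width: 0.0853
```

```bash
python3 - <<'E'
from h import *
st();go(.4355,-.386,.42,-1.5)
E
```

```text
t 7.8 pos [0.5482 0.1815 0.4352] yaw -1.4952 xax [ 0.     0.006 -1.   ] j [ 0.03  0.28 -0.52  1.66  0.14  1.24 -2.01] F [1.  0.7 1.2] g 0.0853
shift [0.0117 0.5575 0.1552] turn [ 0.0048 -0.0005  0.0061] dist 0.579
```

>>> servo_tool(
  targets=[
    {"ax": 0, "ay": 0, "az": 0.006, "tx": 0.0, "ty": 0.557, "tz": 0.08, "gripper": 1},
    {"ax": 0, "ay": 0, "az": 0.006, "tx": 0.0, "ty": 0.557, "tz": 0.12, "gripper": 1},
    {"ax": 0, "ay": 0, "az": 0.006, "tx": 0.0, "ty": 0.557, "tz": 0.155, "gripper": 1},
    {"ax": 0, "ay": 0, "az": 0.006, "tx": 0.0, "ty": 0.557, "tz": 0.155, "gripper": 1},
    {"ax": 0, "ay": 0, "az": 0.006, "tx": 0.0, "ty": 0.557, "tz": 0.155, "gripper": 1},
    {"ax": 0, "ay": 0, "az": 0.006, "tx": 0.0, "ty": 0.557, "tz": 0.155, "gripper": 1},
    {"ax": 0, "ay": 0, "az": 0.006, "tx": 0.01, "ty": 0.557, "tz": 0.155, "gripper": 1},
    {"ax": 0, "ay": 0, "az": 0.006, "tx": 0.01, "ty": 0.557, "tz": 0.155, "gripper": 1},
    {"ax": 0, "ay": 0, "az": 0.006, "tx": 0.01, "ty": 0.557, "tz": 0.155, "gripper": 1},
    {"ax": 0, "ay": 0, "az": 0.006, "tx": 0.01, "ty": 0.557, "tz": 0.155, "gripper": 1},
  ],
)

```text
clock: 8.8
eef_pos: [0.4484, -0.3137, 0.4247]
tool_rot: [-0.706, -0.022, 0.708, -0.026]
ft_force: [0.9, -0.1, -0.9]
grip_width: 0.0859
```

>>> servo_tool(
  targets=[
    {"ax": 0, "ay": 0, "az": 0, "tx": 0, "ty": 0.05, "tz": 0, "gripper": 1},
    {"ax": 0, "ay": 0, "az": 0, "tx": 0, "ty": 0.05, "tz": 0, "gripper": 1},
    {"ax": 0, "ay": 0, "az": 0, "tx": 0, "ty": 0.05, "tz": 0, "gripper": 1},
  ],
)

```text
clock: 9.1
eef_pos: [0.452, -0.3631, 0.4243]
tool_rot: [-0.706, -0.021, 0.708, -0.024]
ft_force: [0.1, 2.2, 0.5]
grip_width: 0.0855
```

```bash
python3 - <<'E'
from h import *
st();m,im=grab('wrist','w4');print(m['rvec'],m['tvec'],w2p(m,(.4355,-.386,.085),True)); m,im=grab('top','top2'); cv2.imwrite('pics/top2a.png',cv2.resize(im[130:250,225:425],None,fx=4,fy=4,interpolation=2))
E
```

```text
t 9.1 pos [ 0.452  -0.3631  0.4243] yaw -1.5063 xax [-0.003 -0.004 -1.   ] j [ 0.73  0.26 -0.15  1.68  0.05  1.2  -0.94] F [0.1 2.2 0.5] g 0.0855
[-2.11375382  1.98426101  0.30358067] [-0.3931801   0.36163222  0.52641186] (np.float64(336.2633901794517), np.float64(192.61856056400697))
```

View pics/w4.png

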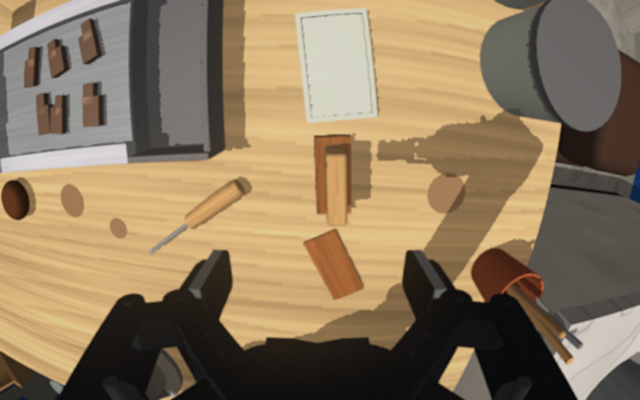

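View pics/top2a.png

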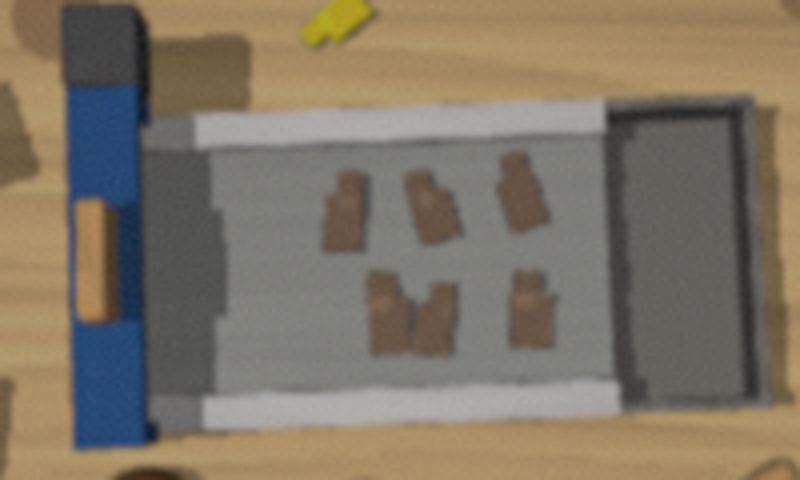

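```bash
python3 - <<'E'
from h import *
m=bot.camera_model('wrist'); im=cv2.imread('pics/w4.png')
cv2.imwrite('pics/w4a.png',cv2.resize(im[120:240,290:380],None,fx=5,fy=5,interpolation=2))
T=bot.camera_model('top'); im=cv2.imread('pics/top2.png')
E
```

```text
(no output)
```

View pics/w4a.png

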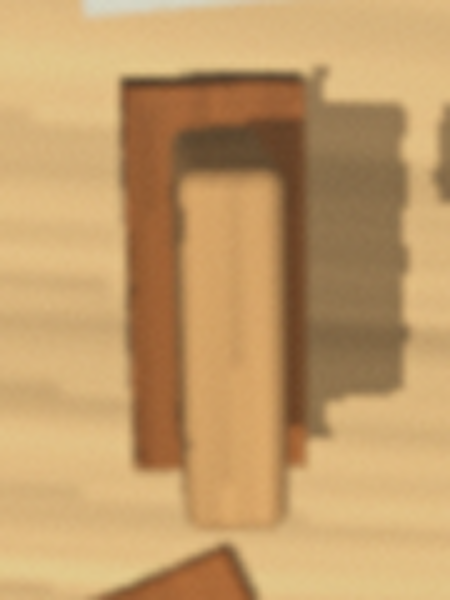

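```bash
python3 - <<'E'
from h import *
m=bot.camera_model('wrist')
P=[p2w(m,290+u/5,120+v/5,z,True) for u,v,z in [(182,172,.085),(280,172,.085),(285,525,.085),(187,523,.085),(124,82,.018),(302,82,.018),(306,466,.018),(137,466,.018)]]
P=np.array(P);print(P.round(4)); print(P[:4].mean(0),P[4:].mean(0))
for a,b in [(0,3),(1,2),(4,7),(5,6)]: d=P[a]-P[b];print(np.hypot(*d[:2]),np.arctan2(d[1],d[0]))
E
```

```text
[[ 0.476  -0.3705  0.085 ]
 [ 0.4775 -0.3903  0.085 ]
 [ 0.4006 -0.3988  0.085 ]
 [ 0.3998 -0.3774  0.085 ]
 [ 0.4859 -0.3579  0.018 ]
 [ 0.4891 -0.4012  0.018 ]
 [ 0.3898 -0.4118  0.018 ]
 [ 0.3869 -0.3678  0.018 ]]
[ 0.438455   -0.38424862  0.085     ] [ 0.43791801 -0.38466153  0.018     ]
0.07657089993386444 0.09101809435368835
0.07731494319762808 0.1094493157197058
0.09941087121233921 0.10019559228758121
0.09985874940611958 0.10665021699406166
```

```bash
python3 - <<'E'
from h import *
st();go(.438,-.3845,.213,-1.4708)
E
```

```text
t 9.2 pos [ 0.4529 -0.3608  0.4248] yaw -1.502 xax [-0.003 -0.004 -1.   ] j [ 0.72  0.26 -0.15  1.68  0.05  1.2  -0.94] F [ 0.4  0.4 -0.2] g 0.0852
shift [0.2119 0.0218 0.0158] turn [-0.0312  0.0029 -0.0037] dist 0.214
```

>>> servo_tool(
  targets=[
    {"ax": -0.031, "ay": 0.003, "az": -0.004, "tx": 0.04, "ty": 0.022, "tz": 0.015, "gripper": 1},
    {"ax": -0.031, "ay": 0.003, "az": -0.004, "tx": 0.09, "ty": 0.022, "tz": 0.015, "gripper": 1},
    {"ax": -0.031, "ay": 0.003, "az": -0.004, "tx": 0.13, "ty": 0.022, "tz": 0.015, "gripper": 1},
    {"ax": -0.031, "ay": 0.003, "az": -0.004, "tx": 0.16, "ty": 0.022, "tz": 0.015, "gripper": 1},
    {"ax": -0.031, "ay": 0.003, "az": -0.004, "tx": 0.16, "ty": 0.022, "tz": 0.015, "gripper": 1},
  ],
)

```text
clock: 9.7
eef_pos: [0.4371, -0.3831, 0.2612]
tool_rot: [-0.704, -0.037, 0.709, -0.033]
ft_force: [-1.0, 0.7, -0.7]
grip_width: 0.0852
```

```bash
python3 - <<'E'
from h import *
st();go(.438,-.3845,.213,-1.4708);grab('wrist','w5')
E
```

```text
t 9.7 pos [ 0.4371 -0.3831  0.2612] yaw -1.4705 xax [-0.007  0.005 -1.   ] j [ 0.75  0.43 -0.14  1.84  0.07  0.89 -0.89] F [-1.   0.7 -0.7] g 0.0852
shift [ 0.0482  0.0017 -0.001 ] turn [0.0003 0.0063 0.0061] dist 0.048
```

View pics/w5.png

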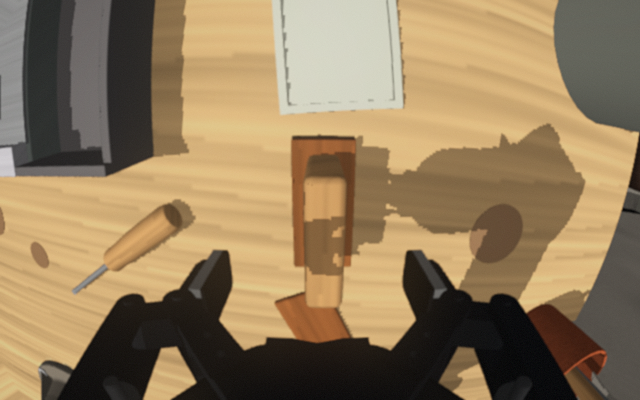

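Handle centred at column ~325, jaws centre at 317; well within the opening. Descend and grip.

>>> servo_tool(
  targets=[
    {"ax": 0, "ay": 0.006, "az": 0.006, "tx": 0.03, "ty": 0.0015, "tz": -0.001, "gripper": 1},
    {"ax": 0, "ay": 0.006, "az": 0.006, "tx": 0.048, "ty": 0.0015, "tz": -0.001, "gripper": 1},
    {"ax": 0, "ay": 0.006, "az": 0.006, "tx": 0.048, "ty": 0.0015, "tz": -0.001, "gripper": 1},
    {"ax": 0, "ay": 0.006, "az": 0.006, "tx": 0.048, "ty": 0.0015, "tz": -0.001, "gripper": -1},
    {"ax": 0, "ay": 0.006, "az": 0.006, "tx": 0.048, "ty": 0.0015, "tz": -0.001, "gripper": -1},
    {"ax": 0, "ay": 0.006, "az": 0.006, "tx": 0.048, "ty": 0.0015, "tz": -0.001, "gripper": -1},
    {"ax": 0, "ay": 0.006, "az": 0.006, "tx": 0.048, "ty": 0.0015, "tz": -0.001, "gripper": -1},
    {"ax": 0, "ay": 0.006, "az": 0.006, "tx": 0.048, "ty": 0.0015, "tz": -0.001, "gripper": -1},
    {"ax": 0, "ay": 0.006, "az": 0.006, "tx": 0.048, "ty": 0.0015, "tz": -0.001, "gripper": -1},
  ],
)

```text
clock: 10.65
eef_pos: [0.4392, -0.3878, 0.2175]
tool_rot: [0.709, 0.032, -0.704, 0.037]
ft_force: [-0.6, 0.5, 1.2]
grip_width: 0.0216
```

```bash
python3 - <<'E'
from h import *
s=st();print(s['eef_pos'][:2])
E
```

```text
t 10.65 pos [ 0.4392 -0.3878  0.2175] yaw -1.4739 xax [ 0.007 -0.007 -1.   ] j [ 0.75  0.49 -0.13  1.86  0.09  0.78 -0.9 ] F [-0.6  0.5  1.2] g 0.0216
[ 0.4391796 -0.3877836]
```

```bash
python3 - <<'E'
from h import *
p=bed(.037,.112);print(p);go(*p,.36,-1.506);p=bed(.037,-.155);print(p)
E
```

```text
[0.58588717 0.13845834]
shift [-0.1449 -0.5086 -0.1978] turn [ 0.0321 -0.0062 -0.0071] dist 0.565
[ 0.60322996 -0.12797782]
```

>>> servo_tool(
  targets=[
    {"ax": 0, "ay": -0.006, "az": -0.007, "tx": -0.04, "ty": 0, "tz": 0, "gripper": -1},
    {"ax": 0, "ay": -0.006, "az": -0.007, "tx": -0.09, "ty": -0.01, "tz": 0, "gripper": -1},
    {"ax": 0.01, "ay": -0.006, "az": -0.007, "tx": -0.145, "ty": -0.04, "tz": -0.015, "gripper": -1},
    {"ax": 0.02, "ay": -0.006, "az": -0.007, "tx": -0.145, "ty": -0.085, "tz": -0.035, "gripper": -1},
    {"ax": 0.032, "ay": -0.006, "az": -0.007, "tx": -0.145, "ty": -0.13, "tz": -0.05, "gripper": -1},
    {"ax": 0.032, "ay": -0.006, "az": -0.007, "tx": -0.145, "ty": -0.175, "tz": -0.068, "gripper": -1},
    {"ax": 0.032, "ay": -0.006, "az": -0.007, "tx": -0.145, "ty": -0.22, "tz": -0.085, "gripper": -1},
    {"ax": 0.032, "ay": -0.006, "az": -0.007, "tx": -0.145, "ty": -0.265, "tz": -0.1, "gripper": -1},
    {"ax": 0.032, "ay": -0.006, "az": -0.007, "tx": -0.145, "ty": -0.31, "tz": -0.12, "gripper": -1},
    {"ax": 0.032, "ay": -0.006, "az": -0.007, "tx": -0.145, "ty": -0.35, "tz": -0.136, "gripper": -1},
  ],
)

```text
clock: 11.65
eef_pos: [0.5397, -0.0229, 0.3601]
tool_rot: [-0.707, -0.023, 0.707, -0.023]
ft_force: [0.8, 0.2, -3.0]
grip_width: 0.0215
```

```bash
python3 - <<'E'
from h import *
st();p=bed(.037,.112);go(*p,.36,-1.506)
E
```

```text
t 11.65 pos [ 0.5397 -0.0229  0.3601] yaw -1.5047 xax [-0. -0. -1.] j [ 0.26  0.26 -0.35  1.85  0.1   1.06 -1.63] F [ 0.8  0.2 -3. ] g 0.0215
shift [ 1.00e-04 -1.58e-01 -5.67e-02] turn [ 0.0013  0.0003 -0.    ] dist 0.168
```

Fz −3 N: the scraper is held. Continue.

>>> servo_tool(
  targets=[
    {"ax": 0, "ay": 0, "az": 0, "tx": 0, "ty": -0.04, "tz": -0.015, "gripper": -1},
    {"ax": 0, "ay": 0, "az": 0, "tx": 0, "ty": -0.08, "tz": -0.03, "gripper": -1},
    {"ax": 0, "ay": 0, "az": 0, "tx": 0, "ty": -0.12, "tz": -0.045, "gripper": -1},
    {"ax": 0, "ay": 0, "az": 0, "tx": 0, "ty": -0.15, "tz": -0.056, "gripper": -1},
    {"ax": 0, "ay": 0, "az": 0, "tx": 0, "ty": -0.158, "tz": -0.057, "gripper": -1},
    {"ax": 0, "ay": 0, "az": 0, "tx": 0, "ty": -0.158, "tz": -0.057, "gripper": -1},
  ],
)

```text
clock: 12.25
eef_pos: [0.5858, 0.1375, 0.3596]
tool_rot: [-0.706, -0.024, 0.707, -0.024]
ft_force: [-0.5, 0.0, -3.0]
grip_width: 0.0216
```

```bash
python3 - <<'E'
from h import *
s=st();d=s['eef_pos'][:2]-b0;print('bed',d@bx,d@by);m,im=grab('wrist','w6');grab('scene','sc1')
E
```

```text
t 12.25 pos [0.5858 0.1375 0.3596] yaw -1.5026 xax [-0.002 -0.    -1.   ] j [ 0.02  0.37 -0.41  1.7   0.16  1.1  -1.94] F [-0.5  0.  -3. ] g 0.0216
bed 0.03685341614413296 0.11108090384972188
```

View pics/w6.png

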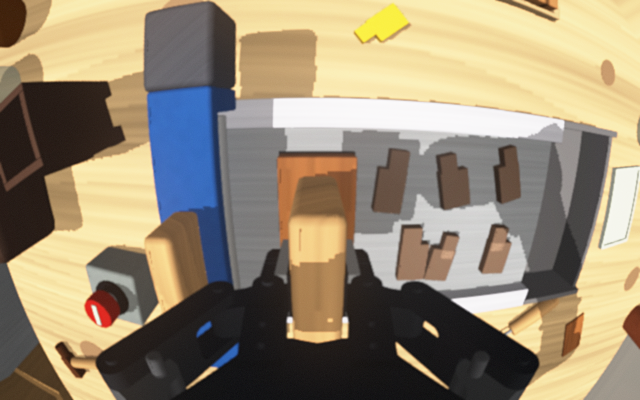

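View pics/sc1.png

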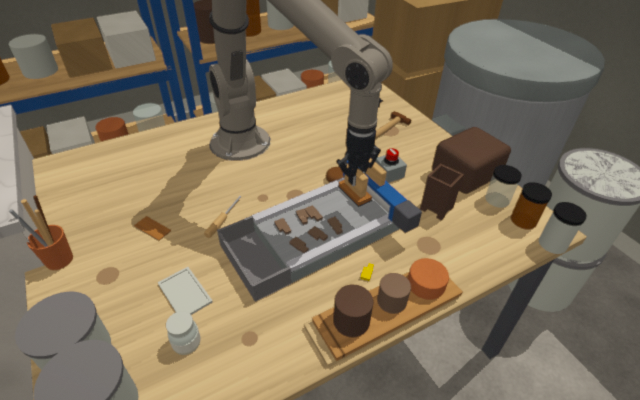

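>>> servo_tool(
  targets=[
    {"ax": 0, "ay": 0.002, "az": 0, "tx": 0.04, "ty": 0, "tz": 0, "gripper": -1},
    {"ax": 0, "ay": 0.002, "az": 0, "tx": 0.07, "ty": 0, "tz": 0, "gripper": -1},
    {"ax": 0, "ay": 0.002, "az": 0, "tx": 0.083, "ty": 0, "tz": 0, "gripper": -1},
    {"ax": 0, "ay": 0.002, "az": 0, "tx": 0.087, "ty": 0, "tz": 0, "gripper": -1},
    {"ax": 0, "ay": 0.002, "az": 0, "tx": 0.087, "ty": 0, "tz": 0, "gripper": -1},
  ],
)

```text
clock: 12.85
eef_pos: [0.5867, 0.135, 0.2739]
tool_rot: [0.708, 0.022, -0.706, 0.023]
ft_force: [-0.2, -0.3, -2.4]
grip_width: 0.0215
```

```bash
python3 - <<'E'
from h import *
s=st();d=s['eef_pos'][:2]-b0;print('bed',d@bx,d@by)
E
```

```text
t 12.85 pos [0.5867 0.135  0.2739] yaw -1.5073 xax [ 0.003 -0.    -1.   ] j [ 0.    0.46 -0.39  1.78  0.21  0.94 -1.98] F [-0.2 -0.3 -2.4] g 0.0215
bed 0.03760804000458832 0.10854443456056373
```

>>> servo_tool(
  targets=[
    {"ax": 0, "ay": 0, "az": 0, "tx": 0.003, "ty": 0, "tz": 0, "gripper": -1},
    {"ax": 0, "ay": 0, "az": 0, "tx": 0.005, "ty": 0, "tz": 0, "gripper": -1},
    {"ax": 0, "ay": 0, "az": 0, "tx": 0.005, "ty": 0, "tz": 0, "gripper": -1},
  ],
)

```text
clock: 13.15
eef_pos: [0.5865, 0.136, 0.2691]
tool_rot: [0.708, 0.023, -0.706, 0.023]
ft_force: [-0.3, 0.2, -1.8]
grip_width: 0.0212
```

```bash
python3 - <<'E'
from h import *
s=st();d=s['eef_pos'][:2]-b0;print('bed',d@bx,d@by)
E
```

```text
t 13.15 pos [0.5865 0.136  0.2691] yaw -1.5059 xax [ 0.003 -0.    -1.   ] j [ 0.    0.47 -0.39  1.78  0.22  0.93 -1.99] F [-0.3  0.2 -1.8] g 0.0212
bed 0.03744457260991148 0.10947081332969832
```

>>> servo_tool(
  targets=[
    {"ax": 0, "ay": 0, "az": 0, "tx": 0, "ty": 0.018, "tz": 0, "gripper": -1},
    {"ax": 0, "ay": 0, "az": 0, "tx": 0, "ty": 0.036, "tz": 0, "gripper": -1},
    {"ax": 0, "ay": 0, "az": 0, "tx": 0, "ty": 0.054, "tz": 0, "gripper": -1},
    {"ax": 0, "ay": 0, "az": 0, "tx": 0, "ty": 0.072, "tz": 0, "gripper": -1},
    {"ax": 0, "ay": 0, "az": 0, "tx": 0, "ty": 0.09, "tz": 0, "gripper": -1},
    {"ax": 0, "ay": 0, "az": 0, "tx": 0, "ty": 0.108, "tz": 0, "gripper": -1},
    {"ax": 0, "ay": 0, "az": 0, "tx": 0, "ty": 0.126, "tz": 0, "gripper": -1},
    {"ax": 0, "ay": 0, "az": 0, "tx": 0, "ty": 0.144, "tz": 0, "gripper": -1},
  ],
)

```text
clock: 13.95
eef_pos: [0.5961, -0.0079, 0.2692]
tool_rot: [0.708, 0.023, -0.705, 0.023]
ft_force: [0.9, 1.1, -2.7]
grip_width: 0.0213
```

```bash
python3 - <<'E'
from h import *
s=st();d=s['eef_pos'][:2]-b0;print('bed',d@bx,d@by);m,im=grab('wrist','w7')
E
```

```text
t 13.95 pos [ 0.5961 -0.0079  0.2692] yaw -1.5054 xax [ 0.004  0.001 -1.   ] j [ 0.22  0.45 -0.36  1.8   0.19  0.92 -1.73] F [ 0.9  1.1 -2.7] g 0.0213
bed 0.03764519937624619 -0.03474398819385006
```

View pics/w7.png

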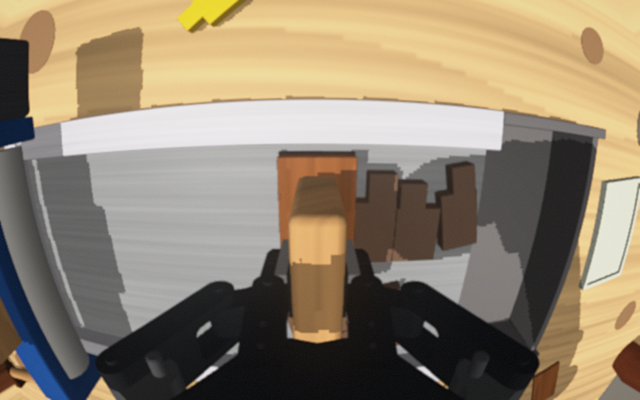

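>>> servo_tool(
  targets=[
    {"ax": 0, "ay": 0, "az": 0, "tx": 0, "ty": 0.018, "tz": 0, "gripper": -1},
    {"ax": 0, "ay": 0, "az": 0, "tx": 0, "ty": 0.036, "tz": 0, "gripper": -1},
    {"ax": 0, "ay": 0, "az": 0, "tx": 0, "ty": 0.054, "tz": 0, "gripper": -1},
    {"ax": 0, "ay": 0, "az": 0, "tx": 0, "ty": 0.07, "tz": 0, "gripper": -1},
    {"ax": 0, "ay": 0, "az": 0, "tx": 0, "ty": 0.085, "tz": 0, "gripper": -1},
    {"ax": 0, "ay": 0, "az": 0, "tx": 0, "ty": 0.1, "tz": 0, "gripper": -1},
    {"ax": 0, "ay": 0, "az": 0, "tx": 0, "ty": 0.115, "tz": 0, "gripper": -1},
    {"ax": 0, "ay": 0, "az": 0, "tx": 0, "ty": 0.13, "tz": 0, "gripper": -1},
    {"ax": 0, "ay": 0, "az": 0, "tx": 0, "ty": 0.13, "tz": 0, "gripper": -1},
  ],
)

```text
clock: 14.9
eef_pos: [0.6038, -0.1412, 0.2684]
tool_rot: [0.707, 0.021, -0.706, 0.022]
ft_force: [-0.2, -1.2, -2.5]
grip_width: 0.0216
```

```bash
python3 - <<'E'
from h import *
s=st();d=s['eef_pos'][:2]-b0;print('bed',d@bx,d@by);m,im=grab('wrist','w8')
p=bed(-.037,.112);go(*p,.36,-1.506)
E
```

```text
t 14.9 pos [ 0.6038 -0.1412  0.2684] yaw -1.5104 xax [ 0.002 -0.002 -1.   ] j [ 0.4   0.49 -0.32  1.74  0.19  0.94 -1.5 ] F [-0.2 -1.2 -2.5] g 0.0216
bed 0.03675401090606172 -0.16826632436156075
shift [-0.0919 -0.278   0.0746] turn [-0.0027 -0.0017 -0.0007] dist 0.302
```

View pics/w8.png

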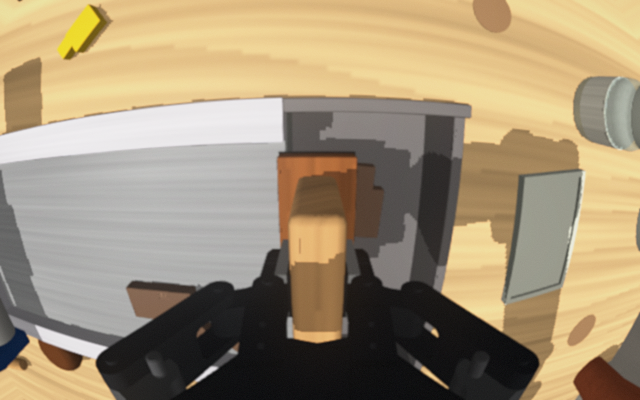

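>>> servo_tool(
  targets=[
    {"ax": 0, "ay": 0, "az": 0, "tx": -0.045, "ty": 0, "tz": 0, "gripper": -1},
    {"ax": 0, "ay": 0, "az": 0, "tx": -0.085, "ty": -0.02, "tz": 0.01, "gripper": -1},
    {"ax": 0, "ay": 0, "az": 0, "tx": -0.09, "ty": -0.06, "tz": 0.03, "gripper": -1},
    {"ax": 0, "ay": 0, "az": 0, "tx": -0.09, "ty": -0.1, "tz": 0.045, "gripper": -1},
    {"ax": 0, "ay": 0, "az": 0, "tx": -0.09, "ty": -0.14, "tz": 0.06, "gripper": -1},
    {"ax": 0, "ay": 0, "az": 0, "tx": -0.09, "ty": -0.18, "tz": 0.07, "gripper": -1},
    {"ax": 0, "ay": 0, "az": 0, "tx": -0.09, "ty": -0.22, "tz": 0.075, "gripper": -1},
    {"ax": 0, "ay": 0, "az": 0, "tx": -0.09, "ty": -0.26, "tz": 0.075, "gripper": -1},
    {"ax": 0, "ay": 0, "az": 0, "tx": -0.09, "ty": -0.278, "tz": 0.075, "gripper": -1},
    {"ax": 0, "ay": 0, "az": 0, "tx": -0.09, "ty": -0.278, "tz": 0.075, "gripper": -1},
  ],
)

```text
clock: 15.95
eef_pos: [0.5095, 0.1403, 0.3588]
tool_rot: [0.707, 0.027, -0.706, 0.025]
ft_force: [-0.4, -1.0, -3.4]
grip_width: 0.0218
```

```bash
python3 - <<'E'
from h import *
s=st();d=s['eef_pos'][:2]-b0;print('bed',d@bx,d@by);m,im=grab('wrist','w9')
p=bed(-.037,.112);go(*p,.269,-1.506); grab('scene','sc2')
E
```

```text
t 15.95 pos [0.5095 0.1403 0.3588] yaw -1.4971 xax [ 0.002  0.003 -1.   ] j [ 0.08  0.25 -0.5   1.87  0.14  1.05 -1.97] F [-0.4 -1.  -3.4] g 0.0218
bed -0.03906259801076351 0.11881335435191605
shift [ 0.0895  0.0041 -0.0015] turn [ 0.0054 -0.0019  0.0004] dist 0.09
```

View pics/w9.png

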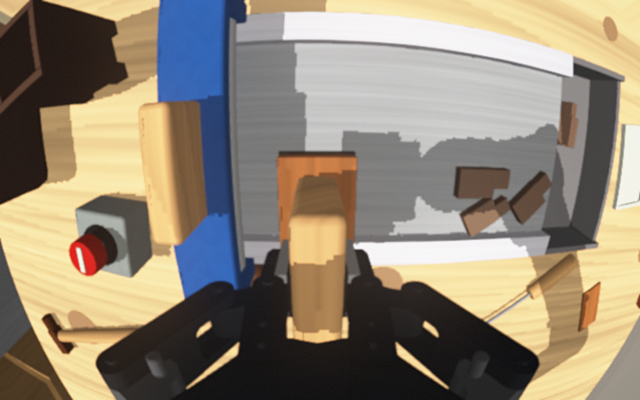

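View pics/sc2.png

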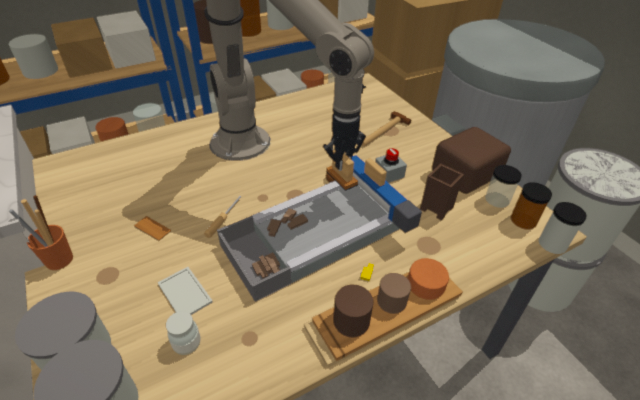

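>>> servo_tool(
  targets=[
    {"ax": 0.005, "ay": -0.002, "az": 0, "tx": 0.03, "ty": 0.03, "tz": -0.003, "gripper": -1},
    {"ax": 0.005, "ay": -0.002, "az": 0, "tx": 0.065, "ty": 0.05, "tz": -0.003, "gripper": -1},
    {"ax": 0.005, "ay": -0.002, "az": 0, "tx": 0.083, "ty": 0.05, "tz": -0.003, "gripper": -1},
    {"ax": 0.005, "ay": -0.002, "az": 0, "tx": 0.0885, "ty": 0.05, "tz": -0.003, "gripper": -1},
    {"ax": 0.005, "ay": -0.002, "az": 0, "tx": 0.0885, "ty": 0.05, "tz": -0.003, "gripper": -1},
  ],
)

```text
clock: 16.55
eef_pos: [0.5224, 0.0808, 0.2736]
tool_rot: [0.711, 0.018, -0.702, 0.021]
ft_force: [6.7, -7.0, 9.5]
grip_width: 0.0214
```

```bash
python3 - <<'E'
from h import *
s=st();d=s['eef_pos'][:2]-b0;print('bed',d@bx,d@by);
p=bed(-.037,-.168);go(*p,.269,-1.506)
E
```

```text
t 16.55 pos [0.5224 0.0808 0.2736] yaw -1.5152 xax [ 0.013 -0.005 -1.   ] j [ 0.13  0.35 -0.44  1.96  0.2   0.87 -1.93] F [ 6.7 -7.   9.5] g 0.0214
bed -0.030078445907162004 0.05860268547146338
shift [0.0057 0.2266 0.0049] turn [-0.0091 -0.0128 -0.0055] dist 0.227
```

```bash
python3 - <<'E'
from h import *
grab('wrist','w10');m,im=grab('scene','sc3');cv2.imwrite('pics/sc3.png',cv2.resize(im[130:290,200:440],None,fx=3.3,fy=3.3,interpolation=2))
E
```

```text
(no output)
```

View pics/w10.png

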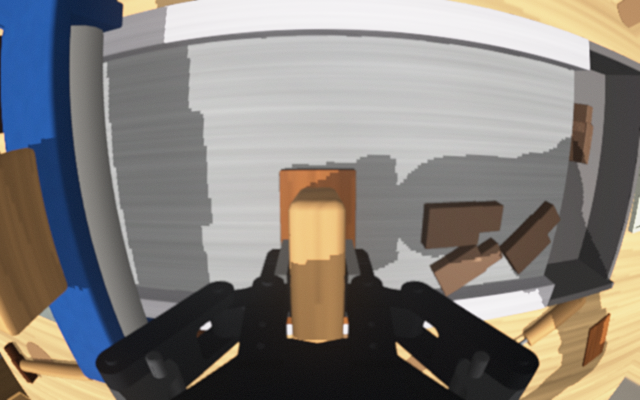

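View pics/sc3.png

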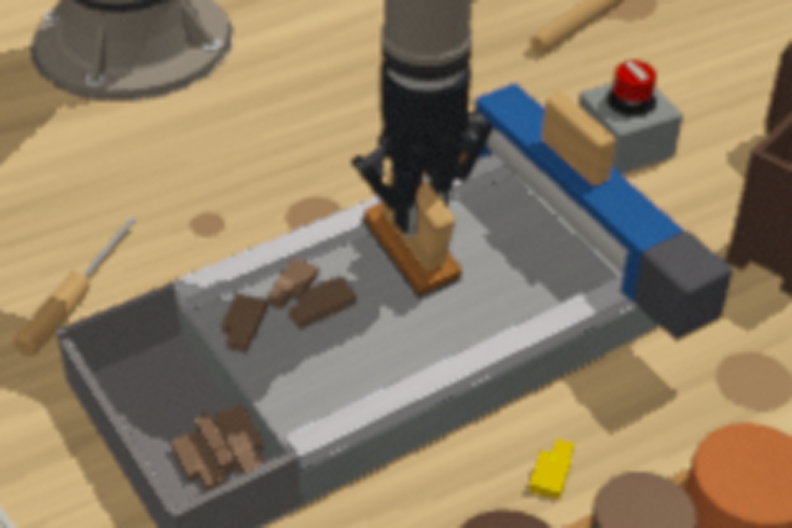

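>>> servo_tool(
  targets=[
    {"ax": 0, "ay": 0, "az": 0, "tx": -0.02, "ty": 0, "tz": -0.004, "gripper": -1},
    {"ax": 0, "ay": -0.013, "az": -0.005, "tx": -0.04, "ty": 0, "tz": -0.01, "gripper": -1},
    {"ax": 0, "ay": -0.013, "az": -0.005, "tx": -0.04, "ty": 0, "tz": -0.01, "gripper": -1},
  ],
)

```text
clock: 16.95
eef_pos: [0.5295, 0.0848, 0.3125]
tool_rot: [-0.705, -0.022, 0.709, -0.018]
ft_force: [0.4, 0.4, -3.0]
grip_width: 0.0211
```

```bash
python3 - <<'E'
from h import *
s=st();d=s['eef_pos'][:2]-b0;print('bed',d@bx,d@by);
grab('wrist','w11');m,im=grab('scene','sc4');cv2.imwrite('pics/sc4.png',cv2.resize(im[130:290,200:440],None,fx=3.3,fy=3.3,interpolation=2))
E
```

```text
t 16.95 pos [0.5295 0.0848 0.3125] yaw -1.514 xax [-0.007  0.005 -1.   ] j [ 0.14  0.32 -0.46  1.9   0.16  0.97 -1.9 ] F [ 0.4  0.4 -3. ] g 0.0211
bed -0.02279336960358354 0.06208528830460386
```

View pics/w11.png

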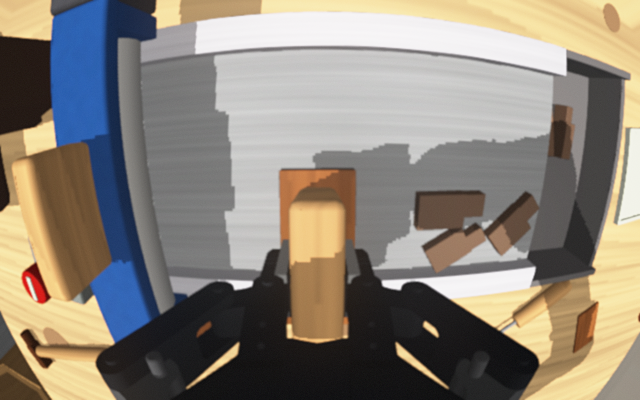

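View pics/sc4.png

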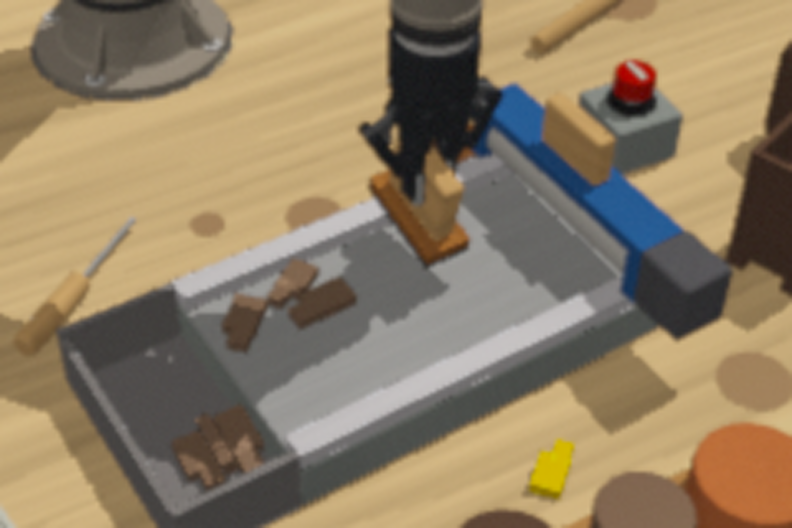

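```bash
python3 - <<'E'
from h import *
p=bed(0.0,.062);go(*p,.275,-1.506)
E
```

```text
shift [ 0.0342  0.0002 -0.0254] turn [-0.0068  0.013   0.0041] dist 0.043
```

>>> servo_tool(
  targets=[
    {"ax": -0.007, "ay": 0.01, "az": 0.004, "tx": 0.01, "ty": 0, "tz": -0.025, "gripper": -1},
    {"ax": -0.007, "ay": 0.01, "az": 0.004, "tx": 0.025, "ty": 0, "tz": -0.025, "gripper": -1},
    {"ax": -0.007, "ay": 0.01, "az": 0.004, "tx": 0.037, "ty": 0, "tz": -0.025, "gripper": -1},
    {"ax": -0.007, "ay": 0.01, "az": 0.004, "tx": 0.043, "ty": 0, "tz": -0.025, "gripper": -1},
    {"ax": -0.007, "ay": 0.01, "az": 0.004, "tx": 0.043, "ty": 0, "tz": -0.025, "gripper": -1},
  ],
)

```text
clock: 17.55
eef_pos: [0.5496, 0.0878, 0.2709]
tool_rot: [-0.703, -0.022, 0.71, -0.025]
ft_force: [-19.1, -4.4, 41.6]
grip_width: 0.0214
```

```bash
python3 - <<'E'
from h import *
s=st();d=s['eef_pos'][:2]-b0;print('bed',d@bx,d@by);print(s['moment'])
grab('wrist','w12');m,im=grab('scene','sc5');cv2.imwrite('pics/sc5.png',cv2.resize(im[130:290,200:440],None,fx=3.3,fy=3.3,interpolation=2))
E
```

```text
t 17.55 pos [0.5496 0.0878 0.2709] yaw -1.5041 xax [-0.01  -0.004 -1.   ] j [ 0.12  0.4  -0.44  1.89  0.21  0.91 -1.93] F [-19.1  -4.4  41.6] g 0.0214
bed -0.0025046347587236737 0.0637747659828122
[-0.94951303  3.68100773 -0.00870138]
```

View pics/w12.png

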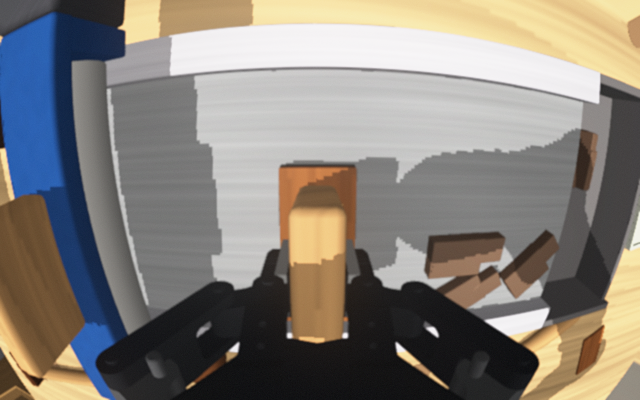

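View pics/sc5.png

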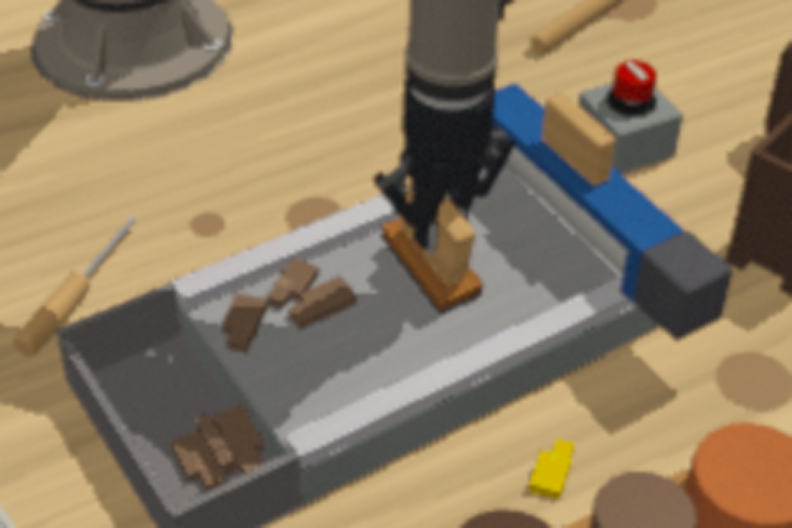

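>>> servo_tool(
  targets=[
    {"ax": 0, "ay": 0.004, "az": 0, "tx": -0.006, "ty": 0, "tz": 0, "gripper": -1},
    {"ax": 0, "ay": 0.006, "az": 0, "tx": -0.006, "ty": 0, "tz": 0, "gripper": 0.2},
    {"ax": 0, "ay": 0.006, "az": 0, "tx": -0.004, "ty": 0, "tz": 0, "gripper": 0.2},
    {"ax": 0, "ay": 0.006, "az": 0, "tx": -0.004, "ty": 0, "tz": 0, "gripper": 0.2},
    {"ax": 0, "ay": 0.006, "az": 0, "tx": -0.004, "ty": 0, "tz": 0, "gripper": 0.2},
  ],
)

```text
clock: 18.15
eef_pos: [0.5516, 0.0875, 0.2696]
tool_rot: [0.707, 0.024, -0.706, 0.023]
ft_force: [-0.4, -0.4, -1.3]
grip_width: 0.0511
```

```bash
python3 - <<'E'
from h import *
s=st();d=s['eef_pos'][:2]-b0;print('bed',d@bx,d@by);print(s['moment'])
m,im=grab('wrist','w13');p=bed(0,.0638);go(*p,.268,-1.506)
m,im=grab('scene','sc6');cv2.imwrite('pics/sc6.png',cv2.resize(im[130:290,200:440],None,fx=3.3,fy=3.3,interpolation=2))
E
```

```text
t 18.15 pos [0.5516 0.0875 0.2696] yaw -1.504 xax [ 0.001  0.001 -1.   ] j [ 0.12  0.4  -0.44  1.89  0.21  0.89 -1.93] F [-0.4 -0.4 -1.3] g 0.0511
bed -0.000550153625131977 0.06336596386426913
[ 0.02339359 -0.06537924 -0.04858556]
shift [ 0.0018 -0.0004 -0.0004] turn [ 0.002  -0.0018  0.0009] dist 0.002
```

View pics/w13.png

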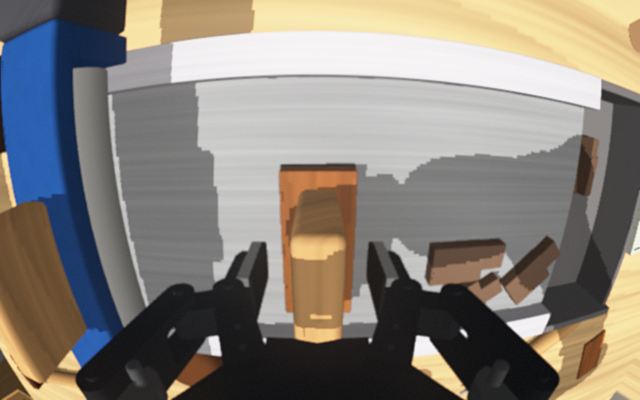

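View pics/sc6.png

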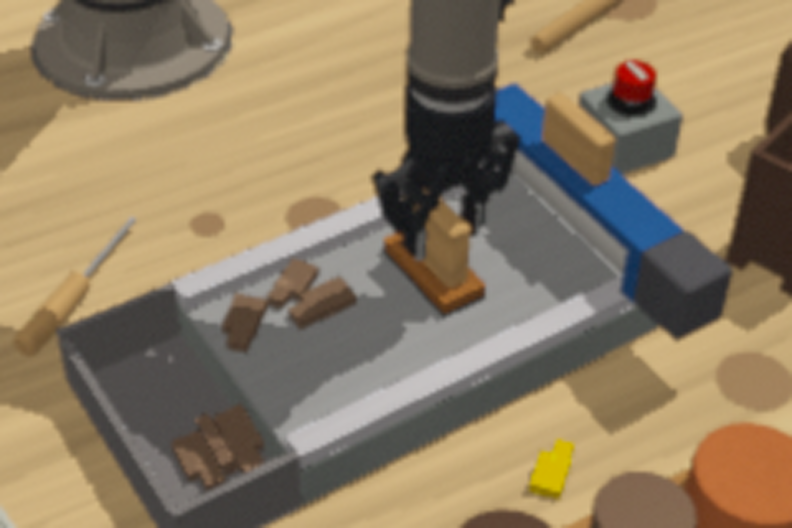

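```bash
python3 - <<'E'
from h import *
m=bot.camera_model('wrist')
for u,v,z in [(280,169,.068),(356,168,.068),(292,238,.135),(346,238,.135)]:
    p=p2w(m,u,v,z,True);d=p[:2]-b0;print(p.round(4),'bed',(d@bx).round(4),(d@by).round(4))
s=bot.state();d=s['eef_pos'][:2]-b0;print('bed',d@bx,d@by)
E
```

```text
[0.5893 0.1109 0.068 ] bed 0.0386 0.0843
[0.5928 0.0678 0.068 ] bed 0.0393 0.0411
[0.5784 0.0984 0.135 ] bed 0.0269 0.0725
[0.5797 0.0783 0.135 ] bed 0.027 0.0524
bed -0.000360453700085857 0.0634590967285728
```

>>> servo_tool(
  targets=[
    {"ax": 0, "ay": 0, "az": 0, "tx": 0, "ty": 0, "tz": 0.012, "gripper": 0.2},
    {"ax": 0, "ay": 0, "az": 0, "tx": 0.001, "ty": 0, "tz": 0.012, "gripper": 0.2},
    {"ax": 0, "ay": 0, "az": 0, "tx": 0.001, "ty": 0, "tz": 0.012, "gripper": -1},
    {"ax": 0, "ay": 0, "az": 0, "tx": 0.001, "ty": 0, "tz": 0.012, "gripper": -1},
    {"ax": 0, "ay": 0, "az": 0, "tx": 0.001, "ty": 0, "tz": 0.012, "gripper": -1},
    {"ax": 0, "ay": 0, "az": 0, "tx": 0.001, "ty": 0, "tz": 0.012, "gripper": -1},
    {"ax": 0, "ay": 0, "az": 0, "tx": 0.001, "ty": 0, "tz": 0.012, "gripper": -1},
  ],
)

```text
clock: 18.95
eef_pos: [0.54, 0.0867, 0.2697]
tool_rot: [0.708, 0.024, -0.706, 0.023]
ft_force: [-0.8, -1.1, 2.1]
grip_width: 0.0216
```

```bash
python3 - <<'E'
from h import *
s=st();d=s['eef_pos'][:2]-b0;print('bed',d@bx,d@by);
p=bed(-.033,.0638);go(*p,.269,-1.506);m,im=grab('wrist','w14')
E
```

```text
t 18.95 pos [0.54   0.0867 0.2697] yaw -1.5041 xax [ 0.003  0.001 -1.   ] j [ 0.12  0.39 -0.44  1.91  0.21  0.88 -1.93] F [-0.8 -1.1  2.1] g 0.0216
bed -0.012144320249269511 0.06332669043325952
shift [ 0.0006 -0.0005  0.0209] turn [ 0.0019 -0.0032  0.0006] dist 0.021
```

View pics/w14.png

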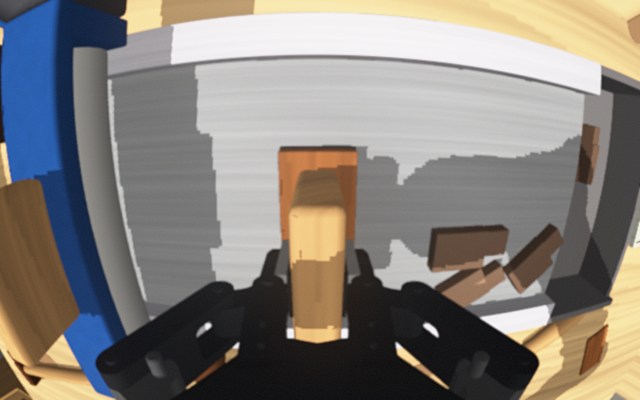

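>>> servo_tool(
  targets=[
    {"ax": 0, "ay": -0.002, "az": 0, "tx": -0.001, "ty": 0, "tz": 0.01, "gripper": -1},
    {"ax": 0, "ay": -0.002, "az": 0, "tx": -0.001, "ty": 0, "tz": 0.021, "gripper": -1},
    {"ax": 0, "ay": -0.002, "az": 0, "tx": -0.001, "ty": 0, "tz": 0.021, "gripper": -1},
  ],
)

```text
clock: 19.3
eef_pos: [0.517, 0.0854, 0.2701]
tool_rot: [-0.706, -0.024, 0.707, -0.024]
ft_force: [0.4, -0.3, -2.9]
grip_width: 0.0212
```

```bash
python3 - <<'E'
from h import *
s=st();d=s['eef_pos'][:2]-b0;print('bed',d@bx,d@by);
E
```

```text
t 19.3 pos [0.517  0.0854 0.2701] yaw -1.5032 xax [-0.001  0.    -1.   ] j [ 0.13  0.35 -0.45  1.97  0.2   0.87 -1.93] F [ 0.4 -0.3 -2.9] g 0.0212
bed -0.03517656193878861 0.06354111099938724
```

>>> servo_tool(
  targets=[
    {"ax": 0.003, "ay": 0, "az": 0, "tx": 0, "ty": 0.02, "tz": 0, "gripper": -1},
    {"ax": 0.003, "ay": 0, "az": 0, "tx": 0, "ty": 0.04, "tz": 0, "gripper": -1},
    {"ax": 0.003, "ay": 0, "az": 0, "tx": 0, "ty": 0.058, "tz": 0, "gripper": -1},
    {"ax": 0.003, "ay": 0, "az": 0, "tx": 0, "ty": 0.076, "tz": 0, "gripper": -1},
    {"ax": 0.003, "ay": 0, "az": 0, "tx": 0, "ty": 0.094, "tz": 0, "gripper": -1},
    {"ax": 0.003, "ay": 0, "az": 0, "tx": 0, "ty": 0.112, "tz": 0, "gripper": -1},
    {"ax": 0.003, "ay": 0, "az": 0, "tx": 0, "ty": 0.13, "tz": 0, "gripper": -1},
  ],
)

```text
clock: 20.0
eef_pos: [0.5272, -0.0445, 0.27]
tool_rot: [0.707, 0.023, -0.707, 0.022]
ft_force: [0.4, 0.6, -2.7]
grip_width: 0.0211
```

```bash
python3 - <<'E'
from h import *
s=st();d=s['eef_pos'][:2]-b0;print('bed',d@bx,d@by);grab('wrist','w15')
p=bed(-.035,-.168);go(*p,.27,-1.506)
E
```

```text
t 20.0 pos [ 0.5272 -0.0445  0.27  ] yaw -1.5065 xax [ 0.     0.002 -1.   ] j [ 0.34  0.35 -0.4   1.96  0.17  0.87 -1.66] F [ 0.4  0.6 -2.7] g 0.0211
bed -0.03348820042735044 -0.06673039721520929
shift [0.     0.0973 0.0008] turn [-0.0048  0.     -0.0016] dist 0.097
```

View pics/w15.png

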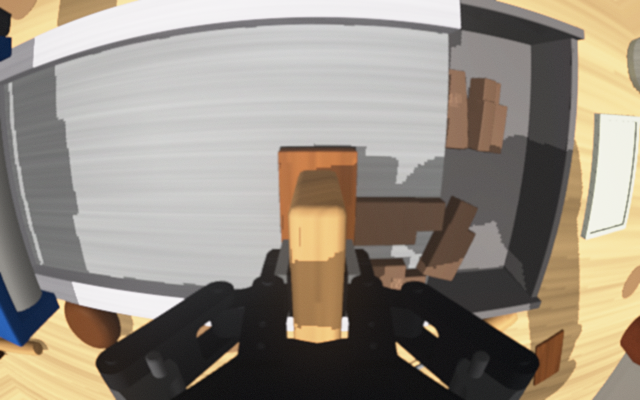

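>>> servo_tool(
  targets=[
    {"ax": 0, "ay": 0, "az": 0, "tx": 0, "ty": 0.018, "tz": 0, "gripper": -1},
    {"ax": 0, "ay": 0, "az": 0, "tx": 0, "ty": 0.036, "tz": 0, "gripper": -1},
    {"ax": 0, "ay": 0, "az": 0, "tx": 0, "ty": 0.052, "tz": 0, "gripper": -1},
    {"ax": 0, "ay": 0, "az": 0, "tx": 0, "ty": 0.066, "tz": 0, "gripper": -1},
    {"ax": 0, "ay": 0, "az": 0, "tx": 0, "ty": 0.08, "tz": 0, "gripper": -1},
    {"ax": 0, "ay": 0, "az": 0, "tx": 0, "ty": 0.092, "tz": 0, "gripper": -1},
    {"ax": 0, "ay": 0, "az": 0, "tx": 0, "ty": 0.102, "tz": 0, "gripper": -1},
    {"ax": 0, "ay": 0, "az": 0, "tx": 0, "ty": 0.102, "tz": 0, "gripper": -1},
  ],
)

```text
clock: 20.85
eef_pos: [0.534, -0.148, 0.2701]
tool_rot: [0.707, 0.022, -0.706, 0.022]
ft_force: [-1.2, 0.3, -3.3]
grip_width: 0.0211
```

>>> servo_tool(
  targets=[
    {"ax": 0, "ay": 0, "az": 0, "tx": -0.04, "ty": 0, "tz": 0, "gripper": -1},
    {"ax": 0, "ay": 0, "az": 0, "tx": -0.09, "ty": 0, "tz": 0, "gripper": -1},
    {"ax": 0, "ay": 0, "az": 0, "tx": -0.14, "ty": 0, "tz": 0.02, "gripper": -1},
    {"ax": 0, "ay": 0, "az": 0, "tx": -0.14, "ty": 0, "tz": 0.02, "gripper": -1},
  ],
)

```text
clock: 21.25
eef_pos: [0.5148, -0.1469, 0.4169]
tool_rot: [0.711, 0.022, -0.703, 0.024]
ft_force: [1.3, 0.3, -2.6]
grip_width: 0.0211
```

```bash
python3 - <<'E'
from h import *
s=st();d=s['eef_pos'][:2]-b0;print('bed',d@bx,d@by);grab('wrist','w16')
m,im=grab('scene','sc7');cv2.imwrite('pics/sc7.png',cv2.resize(im[130:300,200:440],None,fx=3.3,fy=3.3,interpolation=2))
m,im=grab('top','t4');cv2.imwrite('pics/t4.png',cv2.resize(im[130:250,225:425],None,fx=4,fy=4,interpolation=2))
E
```

```text
t 21.25 pos [ 0.5148 -0.1469  0.4169] yaw -1.5065 xax [ 0.012 -0.003 -1.   ] j [ 0.53  0.2  -0.38  1.79  0.08  1.16 -1.38] F [ 1.3  0.3 -2.6] g 0.0211
bed -0.05248819105114998 -0.16810699949319857
```

View pics/w16.png

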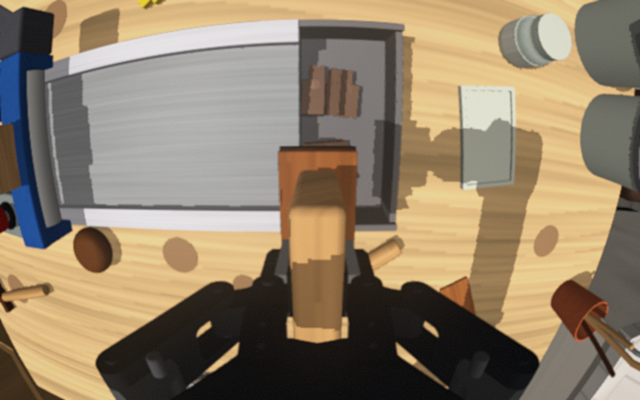

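View pics/sc7.png

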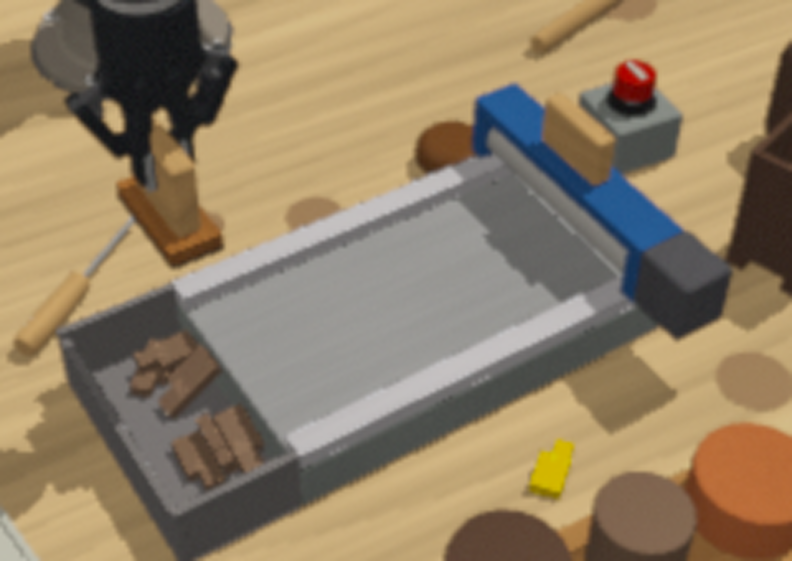

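View pics/t4.png

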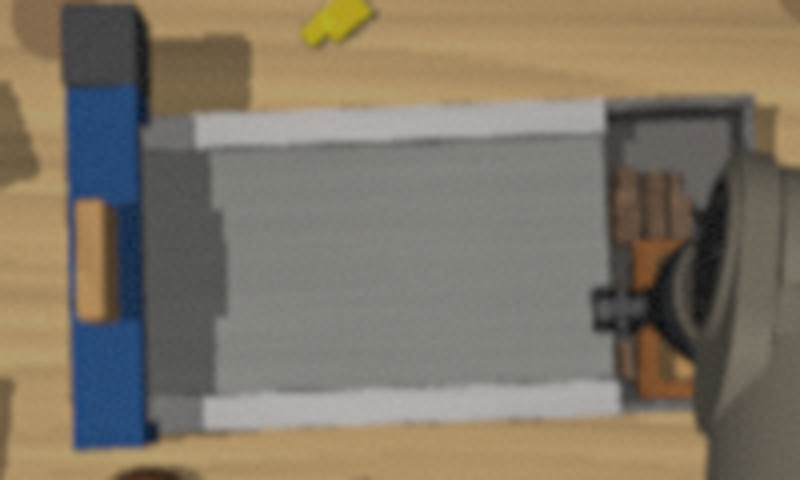

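```bash
python3 - <<'E'
from h import *
m={'fx':309.707,'fy':309.707,'cx':316.993,'cy':196.32,'rvec':np.array([-2.11375382,1.98426101,.30358067]),'tvec':np.array([-0.3931801,.36163222,.52641186])}
P=np.array([p2w(m,u,v,.01,True) for u,v in [(296,13),(367,9),(378,117),(307,121)]]);print(P.round(4),P.mean(0))
go(.54,-.38,.40,-1.4038)
E
```

```text
[[ 0.6387 -0.3275  0.01  ]
 [ 0.6514 -0.414   0.01  ]
 [ 0.5144 -0.4371  0.01  ]
 [ 0.5026 -0.3495  0.01  ]] [ 0.57677874 -0.38203277  0.01      ]
shift [ 0.0096  0.2344 -0.0112] turn [-0.1024 -0.0007  0.001 ] dist 0.235
```

>>> servo_tool(
  targets=[
    {"ax": -0.03, "ay": 0, "az": 0, "tx": 0, "ty": 0.04, "tz": -0.01, "gripper": -1},
    {"ax": -0.06, "ay": 0, "az": 0, "tx": 0, "ty": 0.08, "tz": -0.02, "gripper": -1},
    {"ax": -0.1, "ay": 0, "az": 0, "tx": 0, "ty": 0.12, "tz": -0.03, "gripper": -1},
    {"ax": -0.102, "ay": 0, "az": 0, "tx": 0, "ty": 0.16, "tz": -0.04, "gripper": -1},
    {"ax": -0.102, "ay": 0, "az": 0, "tx": 0, "ty": 0.2, "tz": -0.046, "gripper": -1},
    {"ax": -0.102, "ay": 0, "az": 0, "tx": 0, "ty": 0.23, "tz": -0.046, "gripper": -1},
    {"ax": -0.102, "ay": 0, "az": 0, "tx": 0, "ty": 0.234, "tz": -0.046, "gripper": -1},
  ],
)

```text
clock: 22.1
eef_pos: [0.5734, -0.3833, 0.4055]
tool_rot: [-0.703, -0.057, 0.707, -0.056]
ft_force: [-0.8, -0.1, -3.8]
grip_width: 0.0211
```

```bash
python3 - <<'E'
from h import *
s=st();m,im=grab('wrist','w17');go(.576,-.3815,.26,-1.4038);m,im=grab('top','t5');cv2.imwrite('pics/t5.png',cv2.resize(im[140:250,360:460],None,fx=6,fy=5.4,interpolation=2))
m,im=grab('scene','sc8');cv2.imwrite('pics/sc8.png',cv2.resize(im[190:300,200:320],None,fx=6,fy=5.4,interpolation=2))
E
```

```text
t 22.1 pos [ 0.5734 -0.3833  0.4055] yaw -1.4111 xax [-0.005  0.001 -1.   ] j [ 0.72  0.48 -0.28  1.42  0.14  1.26 -0.99] F [-0.8 -0.1 -3.8] g 0.0211
shift [ 0.1458  0.001  -0.0027] turn [-0.0055  0.0039  0.0032] dist 0.146
```

View pics/w17.png

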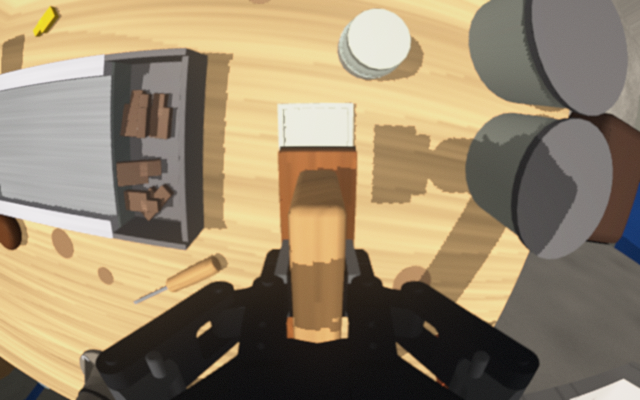

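View pics/sc8.png

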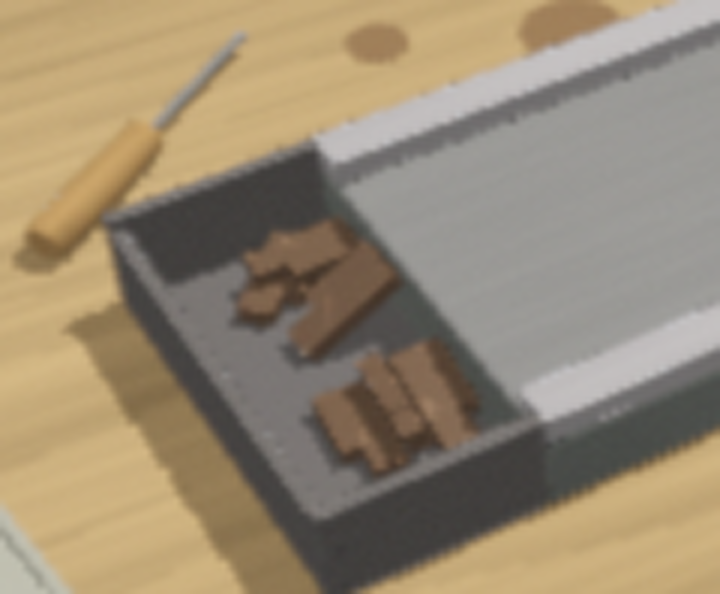

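View pics/t5.png

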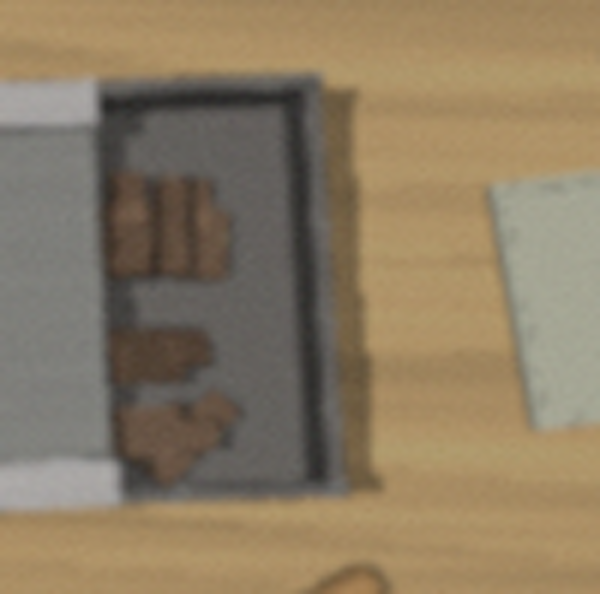

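```bash
python3 - <<'E'
from h import *
m=bot.camera_model('wrist')
a=p2w(m,278,104,.01,True);b=p2w(m,354,103,.01,True);print(a,b)
yw=np.arctan2(*(a-b)[:2][::-1])-np.pi/2;print(yw,((a+b)/2)[:2]-.07*np.array([np.cos(.167),np.sin(.167)]))
st();go(.576,-.3815,.235,-1.4038)
E
```

```text
[ 0.63996379 -0.31823558  0.01      ] [ 0.65580013 -0.40591447  0.01      ]
0.1786909569300077 [ 0.57885581 -0.37371076]
t 22.25 pos [ 0.575  -0.3771  0.4073] yaw -1.4042 xax [-0.002  0.005 -1.   ] j [ 0.72  0.48 -0.29  1.42  0.13  1.27 -0.99] F [ 0.5  0.7 -3.2] g 0.0214
shift [ 0.1722  0.0053 -0.0005] turn [-0.0004  0.0016  0.005 ] dist 0.172
```

>>> servo_tool(
  targets=[
    {"ax": 0, "ay": 0.001, "az": 0.004, "tx": 0.04, "ty": 0.002, "tz": -0.001, "gripper": -1},
    {"ax": 0, "ay": 0.001, "az": 0.004, "tx": 0.085, "ty": 0.002, "tz": -0.001, "gripper": -1},
    {"ax": 0, "ay": 0.001, "az": 0.004, "tx": 0.13, "ty": 0.002, "tz": -0.001, "gripper": -1},
    {"ax": 0, "ay": 0.001, "az": 0.004, "tx": 0.158, "ty": 0.002, "tz": -0.001, "gripper": -1},
    {"ax": 0, "ay": 0.001, "az": 0.004, "tx": 0.158, "ty": 0.002, "tz": -0.001, "gripper": -1},
    {"ax": 0, "ay": 0.001, "az": 0.004, "tx": 0.158, "ty": 0.002, "tz": -0.001, "gripper": -1},
  ],
)

```text
clock: 22.85
eef_pos: [0.577, -0.3782, 0.2523]
tool_rot: [0.706, 0.059, -0.704, 0.06]
ft_force: [-0.2, 0.2, -1.8]
grip_width: 0.0214
```

```bash
python3 - <<'E'
from h import *
st();go(.576,-.3795,.2265,-1.4038);grab('wrist','w18')
m,im=grab('scene','sc9');cv2.imwrite('pics/sc9.png',cv2.resize(im[190:330,120:260],None,fx=5,fy=4.2,interpolation=2))
E
```

```text
t 22.85 pos [ 0.577  -0.3782  0.2523] yaw -1.4028 xax [ 0.003 -0.002 -1.   ] j [ 0.7   0.61 -0.27  1.57  0.19  0.98 -1.02] F [-0.2  0.2 -1.8] g 0.0214
shift [0.0258 0.0011 0.0013] turn [ 0.001  -0.0024 -0.0021] dist 0.026
```

View pics/w18.png

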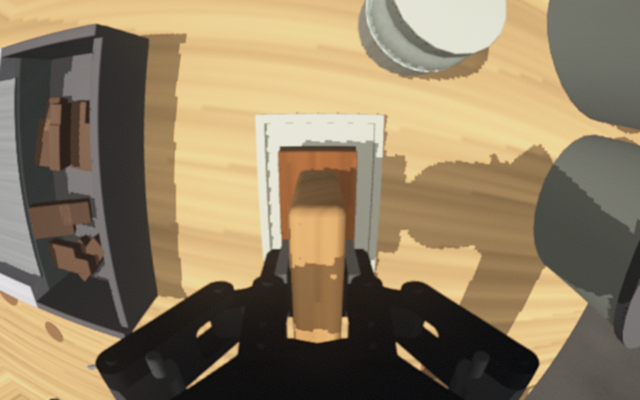

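View pics/sc9.png

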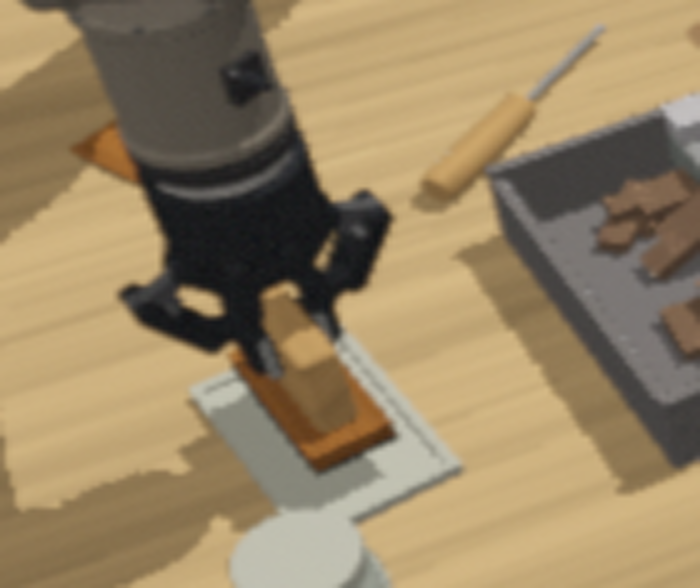

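```bash
python3 - <<'E'
from h import *
m=bot.camera_model('wrist')
for u,v,z in [(257,115,.01),(383,114,.01),(279,148,.051),(356,148,.051)]: print(p2w(m,u,v,z,True))
E
```

```text
[ 0.63952513 -0.32863426  0.01      ]
[ 0.65485821 -0.41492713  0.01      ]
[ 0.62526827 -0.35113644  0.051     ]
[ 0.63247443 -0.39425681  0.051     ]
```

>>> servo_tool(
  targets=[
    {"ax": 0, "ay": -0.002, "az": -0.002, "tx": 0.012, "ty": 0.001, "tz": 0.001, "gripper": -1},
    {"ax": 0, "ay": -0.002, "az": -0.002, "tx": 0.021, "ty": 0.001, "tz": 0.001, "gripper": -1},
    {"ax": 0, "ay": -0.002, "az": -0.002, "tx": 0.025, "ty": 0.001, "tz": 0.001, "gripper": -1},
    {"ax": 0, "ay": -0.002, "az": -0.002, "tx": 0.027, "ty": 0.001, "tz": 0.001, "gripper": -1},
    {"ax": 0, "ay": -0.002, "az": -0.002, "tx": 0.027, "ty": 0.001, "tz": 0.001, "gripper": -1},
  ],
)

```text
clock: 23.45
eef_pos: [0.5752, -0.3811, 0.2259]
tool_rot: [-0.704, -0.058, 0.705, -0.059]
ft_force: [-3.2, 1.6, 3.0]
grip_width: 0.0216
```

```bash
python3 - <<'E'
from h import *
st();grab('wrist','w19')
E
```

```text
t 23.45 pos [ 0.5752 -0.3811  0.2259] yaw -1.4052 xax [-0.001 -0.001 -1.   ] j [ 0.7   0.64 -0.26  1.58  0.2   0.94 -1.03] F [-3.2  1.6  3. ] g 0.0216
```

View pics/w19.png

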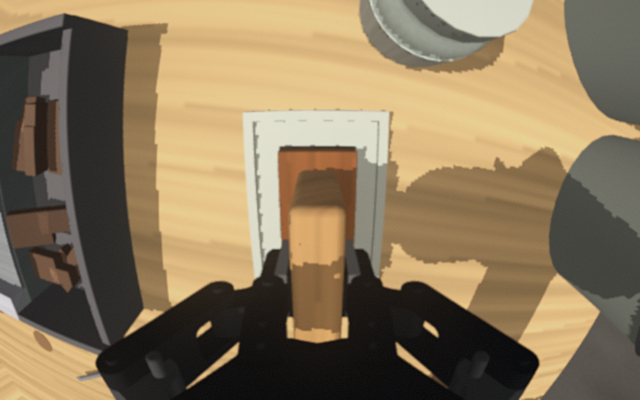

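>>> servo_tool(
  targets=[
    {"ax": 0, "ay": 0, "az": 0, "tx": 0, "ty": 0, "tz": 0, "gripper": 1},
    {"ax": 0, "ay": 0, "az": 0, "tx": 0, "ty": 0, "tz": 0, "gripper": 1},
    {"ax": 0, "ay": 0, "az": 0, "tx": 0, "ty": 0, "tz": 0, "gripper": 1},
    {"ax": 0, "ay": 0, "az": 0, "tx": 0, "ty": 0, "tz": 0, "gripper": 1},
    {"ax": 0, "ay": 0, "az": 0, "tx": -0.03, "ty": 0, "tz": 0, "gripper": 1},
    {"ax": 0, "ay": 0, "az": 0, "tx": -0.08, "ty": 0, "tz": 0, "gripper": 1},
    {"ax": 0, "ay": 0, "az": 0, "tx": -0.13, "ty": 0, "tz": 0, "gripper": 1},
    {"ax": 0, "ay": 0, "az": 0, "tx": -0.18, "ty": 0, "tz": 0, "gripper": 1},
    {"ax": 0, "ay": 0, "az": 0, "tx": -0.2, "ty": 0, "tz": 0, "gripper": 1},
  ],
)

```text
clock: 24.4
eef_pos: [0.5764, -0.3809, 0.4318]
tool_rot: [0.708, 0.056, -0.702, 0.061]
ft_force: [1.0, 0.5, 0.3]
grip_width: 0.0856
```

```bash
python3 - <<'E'
from h import *
s=st();m,im=grab('wrist','w20');p=bed(0,.205)
go(*p,.43,-1.506)
m,im=grab('top','t6');cv2.imwrite('pics/t6.png',cv2.resize(im[130:310,225:505],None,fx=2.8,fy=2.8,interpolation=2))
E
```

```text
t 24.4 pos [ 0.5764 -0.3809  0.4318] yaw -1.4051 xax [ 0.009 -0.006 -1.   ] j [ 0.72  0.46 -0.29  1.39  0.14  1.3  -0.98] F [1.  0.5 0.3] g 0.0856
shift [-0.0016 -0.6071 -0.0672] turn [ 0.1009 -0.0104 -0.009 ] dist 0.611
```

View pics/w20.png

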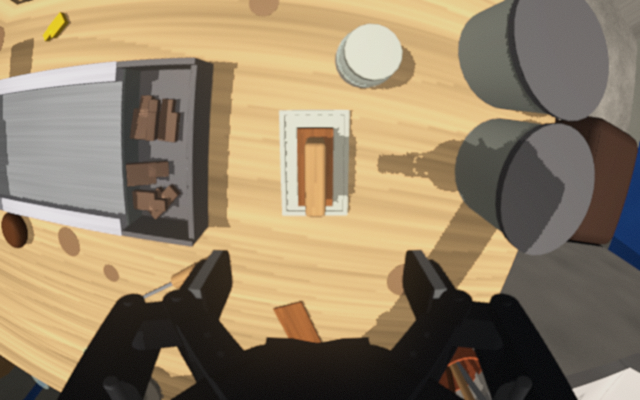

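View pics/t6.png

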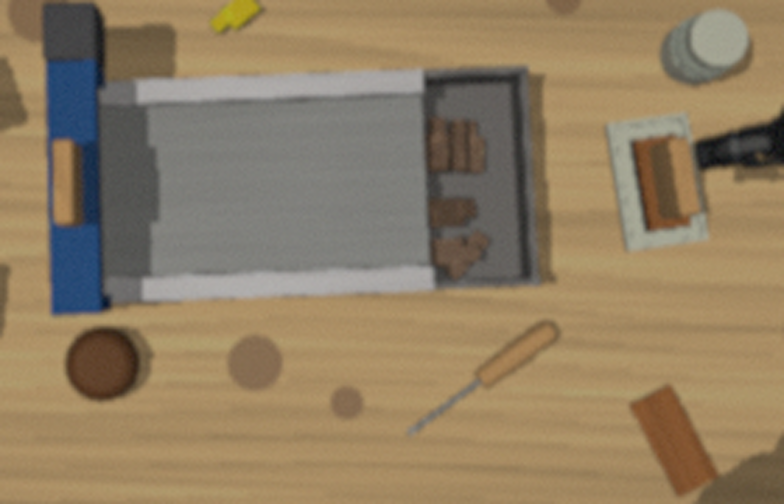

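>>> servo_tool(
  targets=[
    {"ax": 0.03, "ay": -0.01, "az": -0.009, "tx": 0, "ty": -0.05, "tz": -0.006, "gripper": 1},
    {"ax": 0.06, "ay": -0.01, "az": -0.009, "tx": 0, "ty": -0.1, "tz": -0.012, "gripper": 1},
    {"ax": 0.1, "ay": -0.01, "az": -0.009, "tx": 0, "ty": -0.15, "tz": -0.018, "gripper": 1},
    {"ax": 0.1, "ay": -0.01, "az": -0.009, "tx": 0, "ty": -0.2, "tz": -0.022, "gripper": 1},
    {"ax": 0.1, "ay": -0.01, "az": -0.009, "tx": 0, "ty": -0.25, "tz": -0.03, "gripper": 1},
    {"ax": 0.1, "ay": -0.01, "az": -0.009, "tx": 0, "ty": -0.3, "tz": -0.035, "gripper": 1},
    {"ax": 0.1, "ay": -0.01, "az": -0.009, "tx": 0, "ty": -0.35, "tz": -0.04, "gripper": 1},
    {"ax": 0.1, "ay": -0.01, "az": -0.009, "tx": 0, "ty": -0.4, "tz": -0.045, "gripper": 1},
    {"ax": 0.1, "ay": -0.01, "az": -0.009, "tx": 0, "ty": -0.45, "tz": -0.05, "gripper": 1},
    {"ax": 0.1, "ay": -0.01, "az": -0.009, "tx": 0, "ty": -0.5, "tz": -0.056, "gripper": 1},
  ],
)

```text
clock: 25.5
eef_pos: [0.5474, 0.1202, 0.4231]
tool_rot: [-0.702, -0.025, 0.711, -0.021]
ft_force: [1.5, -0.9, 0.0]
grip_width: 0.0852
```

```bash
python3 - <<'E'
from h import *
s=st();p=bed(0,.205);go(*p,.40,-1.506)
E
```

```text
t 25.5 pos [0.5474 0.1202 0.4231] yaw -1.5051 xax [-0.012  0.006 -1.   ] j [ 0.14  0.26 -0.52  1.71  0.12  1.21 -1.91] F [ 1.5 -0.9  0. ] g 0.0852
shift [ 0.0238 -0.1086 -0.0029] turn [0.001  0.012  0.0067] dist 0.111
```

>>> servo_tool(
  targets=[
    {"ax": 0, "ay": 0.006, "az": 0.004, "tx": 0.005, "ty": -0.04, "tz": -0.003, "gripper": 1},
    {"ax": 0, "ay": 0.006, "az": 0.004, "tx": 0.01, "ty": -0.08, "tz": -0.003, "gripper": 1},
    {"ax": 0, "ay": 0.006, "az": 0.004, "tx": 0.02, "ty": -0.105, "tz": -0.003, "gripper": 1},
    {"ax": 0, "ay": 0.006, "az": 0.004, "tx": 0.02, "ty": -0.109, "tz": -0.003, "gripper": 1},
    {"ax": 0, "ay": 0.006, "az": 0.004, "tx": 0.02, "ty": -0.109, "tz": -0.003, "gripper": 1},
  ],
)

```text
clock: 26.0
eef_pos: [0.5434, 0.228, 0.4038]
tool_rot: [-0.704, -0.025, 0.709, -0.023]
ft_force: [-0.2, -0.8, -0.2]
grip_width: 0.0857
```

```bash
python3 - <<'E'
from h import *
s=st();p=bed(0.002,.2055);go(*p,.314,-1.506); grab('wrist','w21')
E
```

```text
t 26.0 pos [0.5434 0.228  0.4038] yaw -1.503 xax [-0.007  0.002 -1.   ] j [-0.03  0.33 -0.56  1.67  0.18  1.19 -2.13] F [-0.2 -0.8 -0.2] g 0.0857
shift [ 0.0898 -0.0012 -0.0021] turn [0.003  0.0066 0.0024] dist 0.09
```

View pics/w21.png

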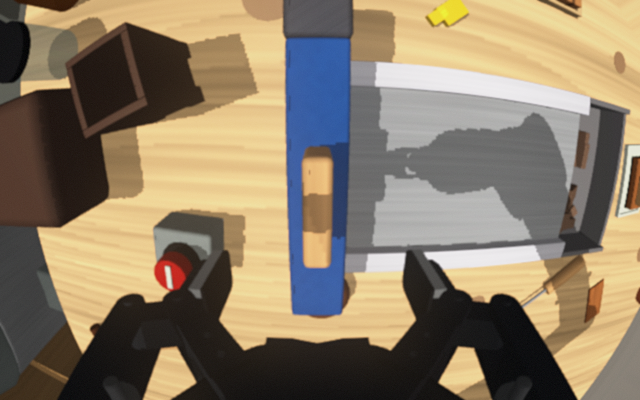

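>>> servo_tool(
  targets=[
    {"ax": 0, "ay": 0.006, "az": 0.002, "tx": 0.045, "ty": -0.001, "tz": -0.002, "gripper": 1},
    {"ax": 0, "ay": 0.006, "az": 0.002, "tx": 0.08, "ty": -0.001, "tz": -0.002, "gripper": 1},
    {"ax": 0, "ay": 0.006, "az": 0.002, "tx": 0.089, "ty": -0.001, "tz": -0.002, "gripper": 1},
    {"ax": 0, "ay": 0.006, "az": 0.002, "tx": 0.089, "ty": -0.001, "tz": -0.002, "gripper": -1},
    {"ax": 0, "ay": 0.006, "az": 0.002, "tx": 0.089, "ty": -0.001, "tz": -0.002, "gripper": -1},
    {"ax": 0, "ay": 0.006, "az": 0.002, "tx": 0.089, "ty": -0.001, "tz": -0.002, "gripper": -1},
    {"ax": 0, "ay": 0.006, "az": 0.002, "tx": 0.089, "ty": -0.001, "tz": -0.002, "gripper": -1},
    {"ax": 0, "ay": 0.006, "az": 0.002, "tx": 0.089, "ty": -0.001, "tz": -0.002, "gripper": -1},
    {"ax": 0, "ay": 0.006, "az": 0.002, "tx": 0.089, "ty": -0.001, "tz": -0.002, "gripper": -1},
  ],
)

```text
clock: 26.95
eef_pos: [0.546, 0.2286, 0.3178]
tool_rot: [0.708, 0.023, -0.705, 0.023]
ft_force: [-2.1, -2.3, 5.5]
grip_width: 0.0194
```

```bash
python3 - <<'E'
from h import *
s=st();d=s['eef_pos'][:2]-b0;print('bed',d@bx,d@by)
p=bed(d@bx,d@by-.305);go(*p,s['eef_pos'][2],-1.506)
E
```

```text
t 26.95 pos [0.546  0.2286 0.3178] yaw -1.5054 xax [ 0.004  0.    -1.   ] j [-0.05  0.41 -0.54  1.77  0.25  1.02 -2.18] F [-2.1 -2.3  5.5] g 0.0194
bed 0.003045334672346221 0.20450342516715125
shift [-1.00e-04  3.05e-01  1.00e-04] turn [ 0.0006 -0.0038  0.0002] dist 0.305
```

>>> servo_tool(
  targets=[
    {"ax": 0, "ay": 0, "az": 0, "tx": 0, "ty": 0.03, "tz": 0, "gripper": -1},
    {"ax": 0, "ay": 0, "az": 0, "tx": 0, "ty": 0.06, "tz": 0, "gripper": -1},
    {"ax": 0, "ay": 0, "az": 0, "tx": 0, "ty": 0.09, "tz": 0, "gripper": -1},
    {"ax": 0, "ay": 0, "az": 0, "tx": 0, "ty": 0.12, "tz": 0, "gripper": -1},
    {"ax": 0, "ay": 0, "az": 0, "tx": 0, "ty": 0.15, "tz": 0, "gripper": -1},
    {"ax": 0, "ay": 0, "az": 0, "tx": 0, "ty": 0.18, "tz": 0, "gripper": -1},
    {"ax": 0, "ay": 0, "az": 0, "tx": 0, "ty": 0.21, "tz": 0, "gripper": -1},
    {"ax": 0, "ay": 0, "az": 0, "tx": 0, "ty": 0.24, "tz": 0, "gripper": -1},
    {"ax": 0, "ay": 0, "az": 0, "tx": 0, "ty": 0.27, "tz": 0, "gripper": -1},
    {"ax": 0, "ay": 0, "az": 0, "tx": 0, "ty": 0.292, "tz": 0, "gripper": -1},
  ],
)

```text
clock: 27.95
eef_pos: [0.565, -0.0631, 0.3178]
tool_rot: [0.708, 0.024, -0.706, 0.023]
ft_force: [-2.6, 2.9, 7.8]
grip_width: 0.0194
```

>>> servo_tool(
  targets=[
    {"ax": 0, "ay": 0, "az": 0, "tx": 0, "ty": 0.006, "tz": 0, "gripper": -1},
    {"ax": 0, "ay": 0, "az": 0, "tx": 0, "ty": 0.012, "tz": 0, "gripper": -1},
    {"ax": 0, "ay": 0, "az": 0, "tx": 0, "ty": 0.016, "tz": 0, "gripper": -1},
    {"ax": 0, "ay": 0, "az": 0, "tx": 0, "ty": 0.016, "tz": 0, "gripper": -1},
  ],
)

```text
clock: 28.35
eef_pos: [0.5659, -0.0762, 0.3178]
tool_rot: [0.708, 0.025, -0.706, 0.022]
ft_force: [-4.0, 4.7, 9.3]
grip_width: 0.019
```

```bash
python3 - <<'E'
from h import *
s=st();d=s['eef_pos'][:2]-b0;print('bed',d@bx,d@by)
E
```

```text
t 28.35 pos [ 0.5659 -0.0762  0.3178] yaw -1.5036 xax [ 0.002  0.004 -1.   ] j [ 0.42  0.37 -0.44  1.82  0.18  1.   -1.6 ] F [-4.   4.7  9.3] g 0.019
bed 0.003113707229479718 -0.10089534331612203
```

>>> servo_tool(
  targets=[
    {"ax": 0, "ay": 0, "az": 0, "tx": 0, "ty": 0.003, "tz": 0, "gripper": -1},
    {"ax": 0, "ay": 0, "az": 0, "tx": 0, "ty": 0.004, "tz": 0, "gripper": -1},
    {"ax": 0, "ay": 0, "az": 0, "tx": 0, "ty": 0.004, "tz": 0, "gripper": -1},
  ],
)

```text
clock: 28.65
eef_pos: [0.566, -0.0768, 0.3178]
tool_rot: [0.707, 0.027, -0.706, 0.022]
ft_force: [-5.1, 11.0, 9.2]
grip_width: 0.0194
```

```bash
python3 - <<'E'
from h import *
s=st();d=s['eef_pos'][:2]-b0;print('bed',d@bx,d@by)
E
```

```text
t 28.65 pos [ 0.566  -0.0768  0.3178] yaw -1.501 xax [ 0.002  0.008 -1.   ] j [ 0.42  0.37 -0.44  1.82  0.18  1.   -1.6 ] F [-5.1 11.   9.2] g 0.0194
bed 0.0032006668272031094 -0.10151326461949577
```

>>> servo_tool(
  targets=[
    {"ax": 0, "ay": 0, "az": 0, "tx": 0, "ty": -0.004, "tz": 0, "gripper": -1},
    {"ax": 0, "ay": 0, "az": 0, "tx": 0, "ty": -0.004, "tz": 0, "gripper": 1},
    {"ax": 0, "ay": 0, "az": 0, "tx": 0, "ty": -0.004, "tz": 0, "gripper": 1},
    {"ax": 0, "ay": 0, "az": 0, "tx": 0, "ty": -0.004, "tz": 0, "gripper": 1},
    {"ax": 0, "ay": 0, "az": 0, "tx": 0, "ty": -0.004, "tz": 0, "gripper": 1},
    {"ax": 0, "ay": 0, "az": 0, "tx": -0.04, "ty": -0.004, "tz": 0, "gripper": 1},
    {"ax": 0, "ay": 0, "az": 0, "tx": -0.09, "ty": -0.004, "tz": 0, "gripper": 1},
    {"ax": 0, "ay": 0, "az": 0, "tx": -0.13, "ty": -0.02, "tz": 0, "gripper": 1},
  ],
)

```text
clock: 29.45
eef_pos: [0.5646, -0.0653, 0.4479]
tool_rot: [0.708, 0.021, -0.706, 0.022]
ft_force: [0.8, 0.8, 0.1]
grip_width: 0.0854
```

```bash
python3 - <<'E'
from h import *
s=st();go(.423,.389,.38,-1.506);m,im=grab('wrist','w22')
E
```

```text
t 29.45 pos [ 0.5646 -0.0653  0.4479] yaw -1.5097 xax [ 0.003 -0.    -1.   ] j [ 0.42  0.25 -0.46  1.67  0.12  1.25 -1.57] F [0.8 0.8 0.1] g 0.0854
shift [ 0.0674 -0.4621  0.1138] turn [-0.0037 -0.0029 -0.0004] dist 0.481
```

View pics/w22.png

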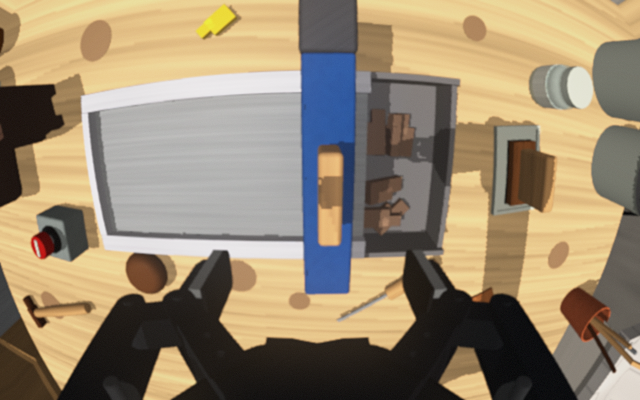

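>>> servo_tool(
  targets=[
    {"ax": -0.14, "ay": 0, "az": 0, "tx": 0, "ty": -0.046, "tz": 0.011, "gripper": 1},
    {"ax": -0.28, "ay": 0, "az": 0, "tx": 0, "ty": -0.092, "tz": 0.022, "gripper": 1},
    {"ax": -0.42, "ay": 0, "az": 0, "tx": 0, "ty": -0.138, "tz": 0.034, "gripper": 1},
    {"ax": -0.56, "ay": 0, "az": 0, "tx": 0, "ty": -0.184, "tz": 0.045, "gripper": 1},
    {"ax": -0.7, "ay": 0, "az": 0, "tx": 0, "ty": -0.23, "tz": 0.057, "gripper": 1},
    {"ax": -0.84, "ay": 0, "az": 0, "tx": 0, "ty": -0.276, "tz": 0.068, "gripper": 1},
    {"ax": -0.98, "ay": 0, "az": 0, "tx": 0, "ty": -0.322, "tz": 0.08, "gripper": 1},
    {"ax": -1.12, "ay": 0, "az": 0, "tx": 0, "ty": -0.368, "tz": 0.091, "gripper": 1},
    {"ax": -1.26, "ay": 0, "az": 0, "tx": 0.01, "ty": -0.414, "tz": 0.102, "gripper": 1},
    {"ax": -1.4, "ay": 0, "az": 0, "tx": 0.03, "ty": -0.462, "tz": 0.114, "gripper": 1},
  ],
)

```text
clock: 30.5
eef_pos: [0.4211, 0.3899, 0.4183]
tool_rot: [0.527, 0.474, -0.522, 0.474]
ft_force: [0.4, -0.7, -0.8]
grip_width: 0.0855
```

```bash
python3 - <<'E'
from h import *
s=st();go(.423,.389,.38,.4)
E
```

```text
t 30.5 pos [0.4211 0.3899 0.4183] yaw -0.1002 xax [ 0.005  0.004 -1.   ] j [-0.11  0.36 -0.9   1.69  0.3   1.23 -1.18] F [ 0.4 -0.7 -0.8] g 0.0855
shift [0.0384 0.0018 0.0008] turn [-0.5002 -0.0029 -0.0052] dist 0.038
```

>>> servo_tool(
  targets=[
    {"ax": -0.13, "ay": 0, "az": 0, "tx": 0.02, "ty": 0.001, "tz": 0, "gripper": 1},
    {"ax": -0.26, "ay": 0, "az": -0.003, "tx": 0.04, "ty": 0.001, "tz": 0, "gripper": 1},
    {"ax": -0.39, "ay": 0, "az": -0.005, "tx": 0.06, "ty": 0.001, "tz": 0, "gripper": 1},
    {"ax": -0.5, "ay": 0, "az": -0.005, "tx": 0.07, "ty": 0.001, "tz": 0, "gripper": 1},
    {"ax": -0.5, "ay": 0, "az": -0.005, "tx": 0.07, "ty": 0.001, "tz": 0, "gripper": 1},
    {"ax": -0.5, "ay": 0, "az": -0.005, "tx": 0.07, "ty": 0.001, "tz": 0, "gripper": 1},
  ],
)

```text
clock: 31.1
eef_pos: [0.4227, 0.3879, 0.3474]
tool_rot: [0.392, 0.589, -0.393, 0.587]
ft_force: [0.4, 0.4, -0.3]
grip_width: 0.0852
```

```bash
python3 - <<'E'
from h import *
s=st();m,im=grab('wrist','w23');print(w2p(m,(.423,.389,.1),True))
E
```

```text
t 31.1 pos [0.4227 0.3879 0.3474] yaw 0.3925 xax [-0.004  0.001 -1.   ] j [-0.07  0.46 -0.97  1.77  0.42  1.14 -0.78] F [ 0.4  0.4 -0.3] g 0.0852
(np.float64(319.8127842856023), np.float64(206.32899499131503))
```

View pics/w23.png

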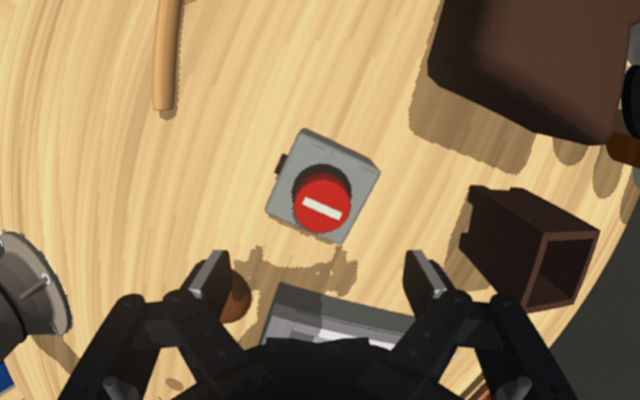

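```bash
python3 - <<'E'
from h import *
m=bot.camera_model('wrist');p=p2w(m,322,206,.1,True);print(p);st();go(.5*(p[0]+.423),.5*(p[1]+.389),.246,.4)
E
```

```text
[0.42474642 0.39002715 0.1       ]
t 31.15 pos [0.4227 0.3881 0.348 ] yaw 0.3928 xax [-0.003  0.001 -1.   ] j [-0.07  0.46 -0.97  1.77  0.42  1.14 -0.78] F [ 0.   0.6 -0.3] g 0.0857
shift [ 0.102   0.0018 -0.0006] turn [-0.0072 -0.0023  0.0018] dist 0.102
```

>>> servo_tool(
  targets=[
    {"ax": 0, "ay": -0.002, "az": 0.001, "tx": 0.04, "ty": 0.002, "tz": 0, "gripper": 1},
    {"ax": 0, "ay": -0.002, "az": 0.001, "tx": 0.08, "ty": 0.002, "tz": 0, "gripper": 1},
    {"ax": 0, "ay": -0.002, "az": 0.001, "tx": 0.1, "ty": 0.002, "tz": 0, "gripper": 1},
    {"ax": 0, "ay": -0.002, "az": 0.001, "tx": 0.1, "ty": 0.002, "tz": 0, "gripper": 1},
  ],
)

```text
clock: 31.55
eef_pos: [0.4235, 0.3877, 0.2454]
tool_rot: [0.39, 0.589, -0.395, 0.588]
ft_force: [0.0, -0.1, 0.2]
grip_width: 0.0857
```

```bash
python3 - <<'E'
from h import *
s=st();grab('wrist','w24')
E
```

```text
t 31.55 pos [0.4235 0.3877 0.2454] yaw 0.3938 xax [-0.005 -0.004 -1.   ] j [-0.14  0.58 -0.89  1.85  0.54  0.97 -0.88] F [ 0.  -0.1  0.2] g 0.0857
```

View pics/w24.png

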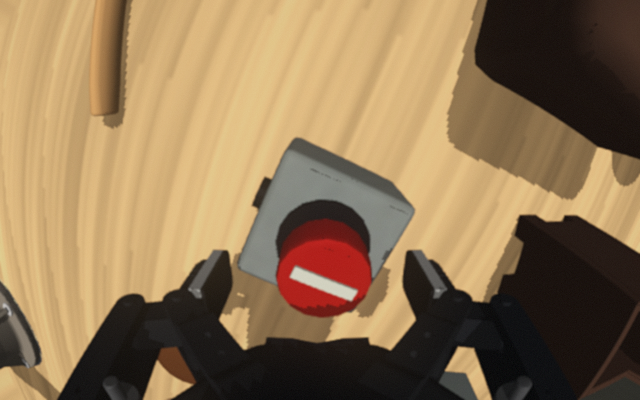

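>>> servo_tool(
  targets=[
    {"ax": 0, "ay": 0.002, "az": 0, "tx": 0, "ty": 0.003, "tz": 0, "gripper": 1},
    {"ax": 0, "ay": 0.002, "az": 0, "tx": 0, "ty": 0.003, "tz": 0, "gripper": -1},
    {"ax": 0, "ay": 0.002, "az": 0, "tx": 0, "ty": 0.003, "tz": 0, "gripper": -1},
    {"ax": 0, "ay": 0.002, "az": 0, "tx": 0, "ty": 0.003, "tz": 0, "gripper": -1},
    {"ax": 0, "ay": 0.002, "az": 0, "tx": 0, "ty": 0.003, "tz": 0, "gripper": -1},
    {"ax": 0, "ay": 0.002, "az": 0, "tx": 0, "ty": 0.003, "tz": 0, "gripper": -1},
  ],
)

```text
clock: 32.2
eef_pos: [0.426, 0.3901, 0.2487]
tool_rot: [0.392, 0.589, -0.393, 0.588]
ft_force: [-3.5, -3.8, 8.1]
grip_width: 0.0423
```

```bash
python3 - <<'E'
from h import *
s=st();print(s['moment'])
E
```

```text
t 32.2 pos [0.426  0.3901 0.2487] yaw 0.3951 xax [-0.003 -0.    -1.   ] j [-0.14  0.58 -0.89  1.85  0.54  0.98 -0.87] F [-3.5 -3.8  8.1] g 0.0423
[-0.56649633  0.52104235 -0.09085982]
```

>>> servo_tool(
  targets=[
    {"ax": 0.1, "ay": 0, "az": 0, "tx": -0.001, "ty": 0, "tz": 0, "gripper": -1},
    {"ax": 0.2, "ay": 0, "az": 0, "tx": -0.0015, "ty": 0, "tz": 0, "gripper": -1},
    {"ax": 0.3, "ay": 0, "az": 0, "tx": -0.002, "ty": 0, "tz": 0, "gripper": -1},
    {"ax": 0.4, "ay": 0, "az": 0, "tx": -0.0025, "ty": 0, "tz": 0, "gripper": -1},
    {"ax": 0.4, "ay": 0, "az": 0, "tx": -0.0025, "ty": 0, "tz": 0, "gripper": -1},
  ],
)

```text
clock: 32.7
eef_pos: [0.4261, 0.3898, 0.2499]
tool_rot: [-0.5, -0.5, 0.502, -0.498]
ft_force: [-2.2, -2.0, -2.0]
grip_width: 0.042
```

```bash
python3 - <<'E'
from h import *
s=st();print(s['moment']);grab('wrist','w25')
E
```

```text
t 32.7 pos [0.4261 0.3898 0.2499] yaw -0.0042 xax [-0.002 -0.    -1.   ] j [-0.2   0.55 -0.8   1.85  0.47  0.95 -1.22] F [-2.2 -2.  -2. ] g 0.042
[-0.05685619 -0.02012103 -0.09250425]
```

View pics/w25.png

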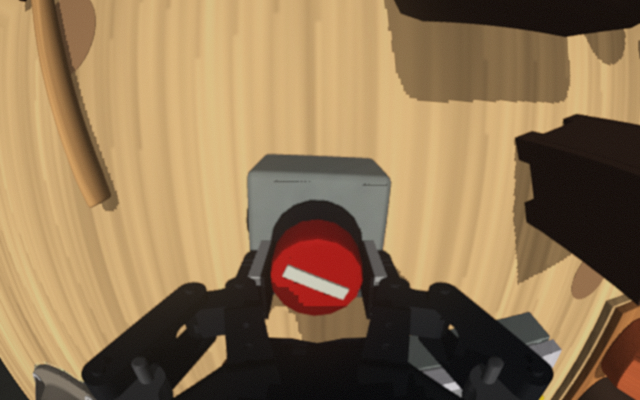

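The head turns with the gripper. Continue the turn.

>>> servo_tool(
  targets=[
    {"ax": 0.12, "ay": 0, "az": 0, "tx": -0.0006, "ty": 0, "tz": 0, "gripper": -1},
    {"ax": 0.24, "ay": 0, "az": 0, "tx": -0.0012, "ty": 0, "tz": 0, "gripper": -1},
    {"ax": 0.36, "ay": 0, "az": 0, "tx": -0.0018, "ty": 0, "tz": 0, "gripper": -1},
    {"ax": 0.48, "ay": 0, "az": 0, "tx": -0.0024, "ty": 0, "tz": 0, "gripper": -1},
    {"ax": 0.6, "ay": 0, "az": 0, "tx": -0.003, "ty": 0, "tz": 0, "gripper": -1},
    {"ax": 0.72, "ay": 0, "az": 0, "tx": -0.0037, "ty": 0, "tz": 0, "gripper": -1},
    {"ax": 0.84, "ay": 0, "az": 0, "tx": -0.0043, "ty": 0, "tz": 0, "gripper": -1},
    {"ax": 0.96, "ay": 0, "az": 0, "tx": -0.005, "ty": 0, "tz": 0, "gripper": -1},
    {"ax": 1.06, "ay": 0, "az": 0, "tx": -0.0055, "ty": 0, "tz": 0, "gripper": -1},
    {"ax": 1.06, "ay": 0, "az": 0, "tx": -0.0055, "ty": 0, "tz": 0, "gripper": -1},
  ],
)

```text
clock: 33.75
eef_pos: [0.4264, 0.3896, 0.2554]
tool_rot: [-0.683, -0.178, 0.685, -0.178]
ft_force: [-1.5, -2.5, 1.2]
grip_width: 0.0423
```

```bash
python3 - <<'E'
from h import *
s=st();print(s['moment']);grab('wrist','w26')
E
```

```text
t 33.75 pos [0.4264 0.3896 0.2554] yaw -1.0627 xax [-0.003 -0.001 -1.   ] j [-0.37  0.48 -0.57  1.85  0.32  0.91 -2.15] F [-1.5 -2.5  1.2] g 0.0423
[-0.82572553  0.1085281  -0.02287881]
```

View pics/w26.png

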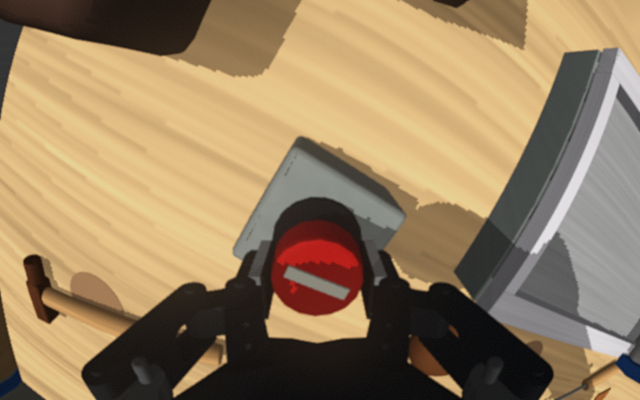

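>>> servo_tool(
  targets=[
    {"ax": 0.06, "ay": 0, "az": 0, "tx": -0.0004, "ty": 0, "tz": 0, "gripper": -1},
    {"ax": 0.12, "ay": 0, "az": 0, "tx": -0.001, "ty": 0, "tz": 0, "gripper": -1},
    {"ax": 0.12, "ay": 0, "az": 0, "tx": -0.001, "ty": 0, "tz": 0, "gripper": -1},
    {"ax": 0.11, "ay": 0, "az": 0, "tx": -0.001, "ty": 0, "tz": 0, "gripper": -1},
  ],
)

```text
clock: 34.2
eef_pos: [0.4265, 0.3895, 0.256]
tool_rot: [-0.692, -0.14, 0.694, -0.14]
ft_force: [-1.4, -1.0, -0.8]
grip_width: 0.0424
```

```bash
python3 - <<'E'
from h import *
s=st();print(s['moment'])
E
```

```text
t 34.2 pos [0.4265 0.3895 0.256 ] yaw -1.1721 xax [-0.003 -0.001 -1.   ] j [-0.39  0.47 -0.54  1.85  0.3   0.91 -2.24] F [-1.4 -1.  -0.8] g 0.0424
[-0.60362334  0.23017791 -0.03463192]
```

>>> servo_tool(
  targets=[
    {"ax": 0, "ay": 0, "az": 0, "tx": 0, "ty": 0, "tz": 0, "gripper": 1},
    {"ax": 0, "ay": 0, "az": 0, "tx": 0, "ty": 0, "tz": 0, "gripper": 1},
    {"ax": 0, "ay": 0, "az": 0, "tx": 0, "ty": 0, "tz": 0, "gripper": 1},
    {"ax": 0, "ay": 0, "az": 0, "tx": 0, "ty": 0, "tz": 0, "gripper": 1},
    {"ax": 0, "ay": 0, "az": 0, "tx": -0.03, "ty": 0, "tz": 0, "gripper": 1},
    {"ax": 0, "ay": 0, "az": 0, "tx": -0.08, "ty": 0, "tz": 0, "gripper": 1},
    {"ax": 0, "ay": 0, "az": 0, "tx": -0.13, "ty": 0, "tz": 0, "gripper": 1},
    {"ax": 0, "ay": 0, "az": 0, "tx": -0.18, "ty": 0, "tz": 0, "gripper": 1},
  ],
)

```text
clock: 35.0
eef_pos: [0.4269, 0.3897, 0.4385]
tool_rot: [-0.693, -0.14, 0.694, -0.139]
ft_force: [1.6, 1.0, 0.1]
grip_width: 0.0852
```

```bash
python3 - <<'E'
from h import *
s=st();grab('wrist','w27')
m,im=grab('scene','sc10');cv2.imwrite('pics/sc10.png',cv2.resize(im[120:310,120:440],None,fx=2.5,fy=2.5,interpolation=2))
m,im=grab('top','t10');cv2.imwrite('pics/t10.png',cv2.resize(im[130:310,165:505],None,fx=2.35,fy=2.35,interpolation=2))
E
```

```text
t 35.0 pos [0.4269 0.3897 0.4385] yaw -1.1744 xax [-0.002  0.002 -1.   ] j [-0.33  0.29 -0.6   1.66  0.17  1.25 -2.14] F [1.6 1.  0.1] g 0.0852
```

View pics/w27.png

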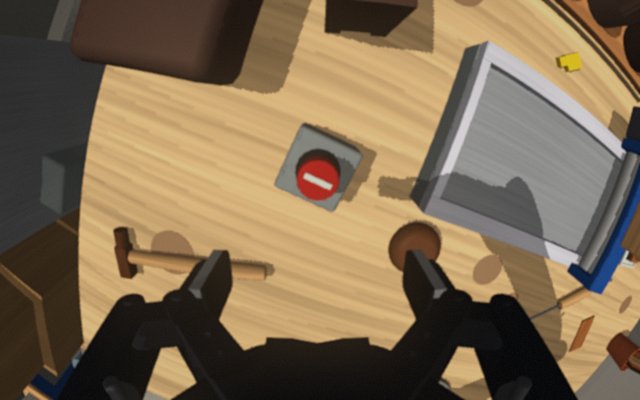

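View pics/sc10.png

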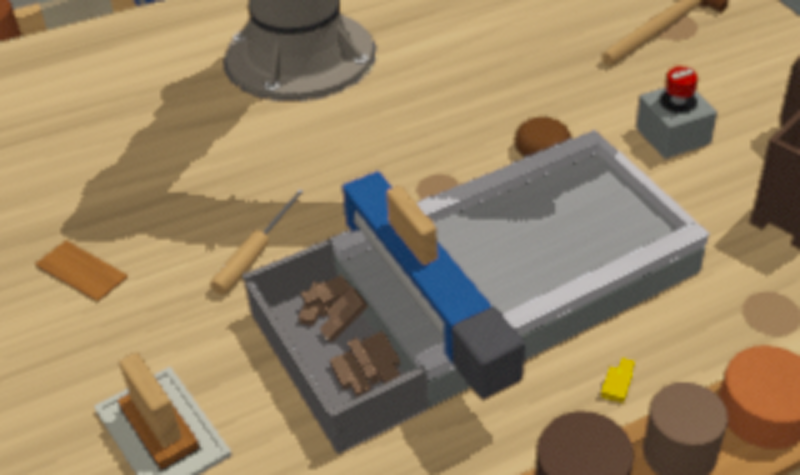

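View pics/t10.png

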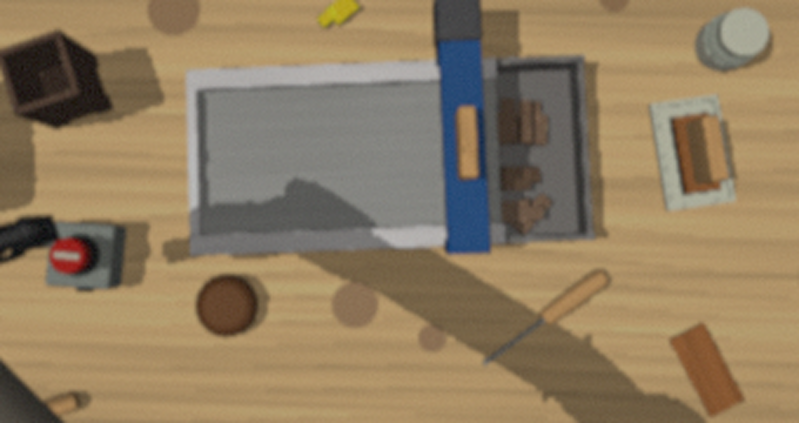

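```bash
python3 - <<'E'
from h import *
T=bot.camera_model('top')
P=lambda u,v,z:p2w(T,165+u/2.35,130+v/2.35,z)
D=np.mean([P(*c,.01) for c in [(651,103),(715,96),(735,202),(669,211)]],0)
H=np.mean([P(*c,.091) for c in [(702,116),(725,115),(732,185),(708,188)]],0)
d=(H-D)[:2];c,s=np.cos(.167),np.sin(.167);print(D,H,'local',d@[c,s],d@[-s,c])
st();bot.job_done();
E
```

```text
[ 0.57365038 -0.38057954  0.01      ] [ 0.56838825 -0.3832627   0.091     ] local -0.005634929422046048 -0.0017711299711203519
t 35.15 pos [0.4275 0.3909 0.4409] yaw -1.1748 xax [ 0.005  0.007 -1.   ] j [-0.33  0.29 -0.6   1.65  0.17  1.25 -2.14] F [ 0.4 -0.2 -0.4] g 0.0851
the job is handed in; nothing more can be done
```

I completed every step in the order you gave and handed the job in at about 35 s of the 192 s allowed. The hand-in reported no verdict, so the results below are my own checks.

**What I did**
1. I pressed the mushroom until it bottomed out, with 24 N on the wrist.
2. I ran the carriage to the far end stop.
3. I wiped all six chips off the bed in two lanes with the scraper.
4. I set the scraper down in the dock.
5. I ran the carriage back to the tray stop.
6. I turned the mushroom clockwise by about 1.57 rad and released it.

**Last checks**
- **Chips:** six chips are visible in the tray and none on the bed. One long chip leans against the bed's side wall; I judged its centre well under 36 mm by eye.
- **Carriage:** it travelled about 0.305 m and met the tray end stop (push force rose to 11 N).
- **Scraper:** upright in the dock, measured about 6 mm and 2 mm from centre, against the 25 mm allowed.
- **Mushroom:** its white bar shows a quarter turn, and the gripper rose about 7 mm with it. I did not measure the head's height directly.
- **Robot, vase and puck:** the open gripper is clear of everything. I never went near the vase or puck; in the pictures they stand where they were.

**What went wrong on the way**
- At the start of the second lane the scraper caught the near rail and tilted in the grip.
- Pressing it flat gave 42 N at the wrist and did not fix it, so I set it on the bed, regripped it and carried on. No chips were near.
- My camera estimate of the bed was about 4 mm off along the rails, which I corrected from the carriage's end stop.

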